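Read the small amber bottle's label and put the scanner back on charge

ROBOT

A 6-joint arm with a two-finger parallel gripper is mounted at the origin on the work surface; the furniture and walls round the work are solid. World frame = base frame: x ahead of the robot, y to its left, z up, the work surface at z = 0. Lengths are in m, angles in rad, forces in N, time in s.
With the tool pointing down it reaches from about 0.35 to 0.85 m from the base axis. Payload 8.1 kg.
Tool frame: the origin (TCP) lies at the very end of the fingers, on their centre line; the grasp point (between the pads) lies robot.tcp_to_grasp behind it (robot.tcp_to_grasp is the distance from the TCP to the grasp point, in m); z points along the fingers, y is the line along which they close (so a half turn about z gives the same grasp; the last joint's range is limited). The gripper opens to 93 mm and grips with 3 to 60 N. Pads are 15 mm wide; open, the fingers measure 128 mm over their backs; the gripper's body (75 mm by 188 mm) begins 65 mm behind the grasp point.
Start: joints at [1.067, 0.13, 1.488, -0, 1.523, -0.085], TCP at [0.244, 0.548, 0.219] pointing down, gripper open.
Joint ranges: [-2.96, 2.96], [-0.89, 2.26], [0.02, 2.5], [-1.34, 4.48], [0, 2.73], [-2.66, 2.66]. Speed limits (rad/s): [2.39, 2.39, 2.79, 3.14, 3.14, 3.14].

INTERFACE

Orientations are given as a rotation vector (axis times angle).
In Python, from plant import robot gives the robot as it stands. The module is installed in compiled form; this text tells all that it offers.
- The arm moves only by the shell command python3 -m pendant 'ROWS' [FORCE]. ROWS is JSON, a list that holds one entry, the list of rows, each a list of 5 numbers: the opening, from 0 (shut) to 1 (fully open), then the shift along the tool's x, y, z in cm, then the turn about the tool's z in degrees. In form: [[[fingers, x, y, z, roll], ...]]. A call has 1 to 8 rows; each row shifts and turns the commanded pose from where the row before left it, along the tool's axes as they then stand; what a row does not reach is not made up. A row lasts 1/10 s, in which the tool goes at most 50 mm and 8.59 degrees, less where a joint would pass 70% of its speed; a pose out of reach is approached as far as the arm can. A call is refused whole if a number of a shift passes 5 or a number of a turn 8.59, either way. A call with a gripper value outside its range is refused whole. The fingers move at their own pace and stop on an object; FORCE is the grip in N (left out, the last holds). Time passes only in rows, so rows that do not move let the fingers close. It gives the time, the measured TCP pose, the force, the opening and the grip force at its end, in the units of the state.
- robot.read_state(): the state, without advancing time (a new reading comes with each control period).
- robot.read_camera(name): name is "side" or "top"; returns a dict with "img" (400x640x3 uint8, blue, green, red), "K" (3x3 intrinsics, pixels), "pose" (4x4, takes a point from camera to world coordinates). Camera axes: x right, y up, looking along -z (the intrinsics and any distortion apply to the point x, -y, -z); pixel columns grow to the right and rows downward; lengths in m; the calibration is good to about 2 mm. A picture is of the moment at which its call begins. There is no depth.
- robot.close_job(): hands the job in; it is judged then, once.
The state is a dict: "t": time; "q": joint angles; "dq": joint speeds; "joint_torque": joint torques, N m; "tool_pos": TCP position; "orientation": TCP orientation; "force": force on the tool from outside, world axes, zero at the start; "wrist_torque": the same for the moment, N m; "opening": finger opening in m; "gripper_force": force on a finger pad.
Only numpy, scipy, OpenCV 4.12 (cv2) and the standard library are available. Lean on these libraries where they do the work, as an engineer would, in place of code of your own. Each camera call takes 0.05 s, during which the arm holds its last target. There are 200 camera calls.

TASK

Take the hand scanner by its handle so that the trigger at its side is squeezed in, and hold it level and still for about a second with its window facing the label of the smaller amber bottle squarely, 50 mm away and centred on the label. Then put the scanner down, take it again so that its handle is free, slide it handle first into the charging sleeve until the dark depth line round the handle is level with the sleeve's mouth (not on to the shoulder of the head), and let go. Do not touch the labelled bottle with the scanner, and leave all bottles, the sample cup and the measuring cylinder where they stand, upright.

Things in the scene. Friction and masses are not known exactly. Their poses are not given: they have to be found in the camera images.
- scanner: Loose grey hand scanner, 0.17 kg, 164 mm long, lying on its flat underside (z = 0). x runs along it from tail to window, z up, y to its left. Origin: underside, below the depth line (dark 3 mm band round the handle). Handle x -100 to +14, y -18 to +13, 30 mm high. Head x 14 to 63, y -25 to +25, 34 mm high; its back, at x = 14, is the shoulder. Mass centre near x = -20 mm.
- handle_grip (a point): Middle of the scanner's handle at its trigger, x -47, y 0, z 15 mm in the scanner's frame. The black trigger is on the left (+y) side, x -69 to -25, z 5 to 25, 5 mm proud: 36 mm across here, 32 mm squeezed. A gripper closing here from above, across the handle, squeezes it.
- head_grip (a point): Middle of the scanner's head, x 42, y 0, z 17 mm in the scanner's frame; 50 mm across (y).
- trigger (a joint): How far the scanner's trigger is squeezed in (m): 0 free, 0.004 fully in; counts as squeezed above 0.0025. A spring resists with 2 N at the start and 3.6 N fully in.
- window (a point): Centre of the scanner's window, on its front face: x 64, y 0, z 17 mm in the scanner's frame. It looks along the scanner's +x.
- spot (a point): The scanner's reading spot: 50 mm straight ahead of the window (x 114, y 0, z 17 mm in the scanner's frame). It has to lie on the label's centre.
- amber_small: Loose small amber glass bottle, 72 mm in diameter, 170 mm tall, standing upright; its small paper label faces the robot's side of the counter (to within 0.35 rad of world -x). Origin at the centre of its foot. It stands in a row with two other bottles, in any of the three places.
- label (a point): Centre of the small amber bottle's label, a paper rectangle about 45 x 28 mm on the glass, 36 mm from the bottle's axis and 65 mm above its foot. This point's own -x axis looks straight out of the label (level), z up; so the reading scanner's x lies along this point's x.
- sleeve: Grey charging sleeve, fixed: a level tube 124 mm long, 54 mm wide outside, top 52 mm up, on a steel plate 76 mm wide, 6 mm thick, x -141 to +23 mm. Origin on the counter under the mouth; x points out of the mouth, z up. Bore along x, 42 wide, 36 high, 118 deep, floor 10 mm up: the handle with free trigger has 3 mm to spare each side; the head does not go in.
- mouth (a point): Middle of the bore's floor at the mouth, 10 mm above the sleeve's origin. The scanner's origin has to end here, with the scanner's x along the sleeve's x (window outwards).
- amber_large: Loose large amber bottle, 100 mm in diameter, 266 mm tall, in the same row: not the one to read. Origin at the centre of its foot.
- reagent_bottle: Loose white plastic bottle, 58 mm in diameter, 126 mm tall, in the same row: not the one to read. Origin at the centre of its foot.
- sample_cup: Loose sample cup with screw lid, 61 mm in diameter, 63 mm tall, standing in front of the large amber bottle. Origin at the centre of its foot.
- measuring_cylinder: Loose plastic measuring cylinder, tube 30 mm in diameter, 180 mm tall, foot 54 x 60 mm, standing beside the charging sleeve. Origin at the centre of its foot.

How it is judged:
By the outcome, as a careful person would: the job done as asked, in the order asked, and still so for the second after the job is handed in, with the robot touching nothing.
It also fails if it takes over 70 s, if anything falls off the work surface, if the arm or the gripper's body presses on something with over 40 N, if the wrist force passes 120 N, or if a joint passes its speed limit or range.

## Working session

There is one attempt and no reset: what is moved stays moved. The work goes in short steps, Python scripts to look and compute and a shell command to move; the robot and the scene stay as the last step left them, time stands still between calls to the robot, and variables do not carry over. Pictures are saved under pics/ and viewed, at most 10 in all, crops included, and the job is handed in when it is done.

```bash
mkdir -p pics
python3 - <<'E'
from plant import robot
import cv2, numpy as np
s=robot.read_state(); print({k:np.round(v,3).tolist() for k,v in s.items()}, robot.tcp_to_grasp)
for n in("side","top"):
    c=robot.read_camera(n); cv2.imwrite(f"pics/{n}0.png",c["img"]); print(n,c["K"],c["pose"].round(4),[k for k in c])
E
```

```text
{'t': 0.0, 'q': [1.067, 0.131, 1.489, -0.0, 1.523, -0.085], 'dq': [-0.0, -0.0, -0.001, -0.003, 0.0, -0.0], 'joint_torque': [0.001, -55.984, -49.176, 0.077, 0.035, -0.0], 'tool_pos': [0.244, 0.548, 0.218], 'orientation': [-0.653, -3.072, 0.003], 'force': [0.123, -0.512, 0.178], 'wrist_torque': [0.017, -0.042, -0.033], 'gripper_force': 0.0, 'opening': 0.093} 0.0188
side [[472.86805452   0.         314.53259297]
 [  0.         472.86805452 198.0998164 ]
 [  0.           0.           1.        ]] [[ 0.9925  0.11   -0.0528  0.4963]
 [-0.1212  0.8406 -0.528  -0.4557]
 [-0.0137  0.5304  0.8476  1.0417]
 [ 0.      0.      0.      1.    ]] ['img', 'K', 'pose']
top [[365.86739468   0.         315.47564581]
 [  0.         365.86739468 198.09792977]
 [  0.           0.           1.        ]] [[-0.0032  0.9925 -0.1222  0.4212]
 [-0.9999 -0.0012  0.016   0.1558]
 [ 0.0157  0.1223  0.9924  1.0449]
 [ 0.      0.      0.      1.    ]] ['img', 'K', 'pose']
```

View pics/side0.png

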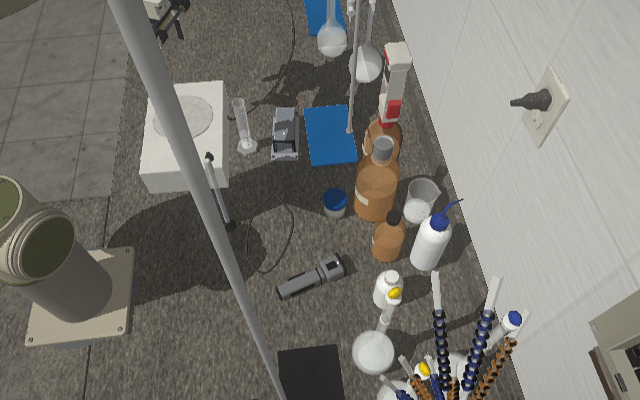

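View pics/top0.png

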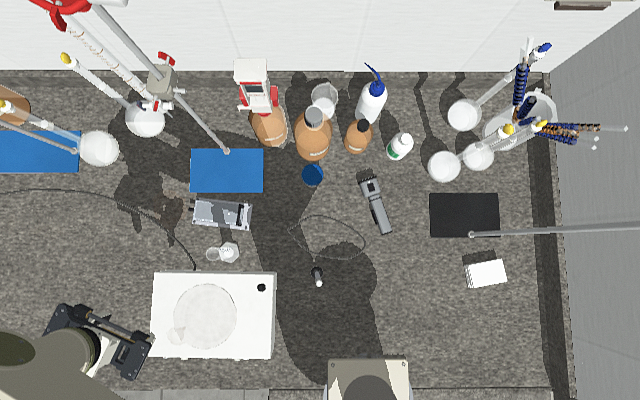

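The side view shows the scanner at (310,277), the small amber bottle at (388,240), the large one at (376,190), the cup at (334,203), the sleeve at (285,133) and the cylinder at (245,125). The top view shows the scanner at (375,205), the sleeve at (222,214), the cylinder at (222,253) and the small amber bottle at (357,137). Next I'll zoom in on the scanner, sleeve and label in one montage.

Run:
```python
import cv2, numpy as np
t=cv2.imread("pics/top0.png"); s=cv2.imread("pics/side0.png")
def c(i,x,y,w,h): return cv2.resize(i[y:y+h,x:x+w],(400,300),interpolation=cv2.INTER_CUBIC)
a=np.vstack([np.hstack([c(t,335,165,80,60+15)[:300],c(t,180,185,80,60)]),np.hstack([c(s,270,220,160,120),c(s,230,90,80,60+15)])])
cv2.imwrite("pics/z1.png",a)
```

```text
(no output)
```

View pics/z1.png

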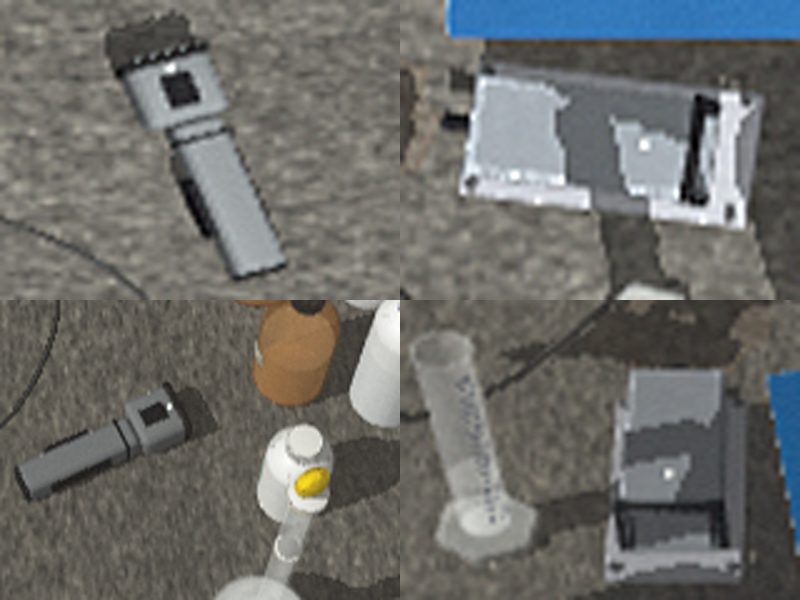

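The sleeve's mouth faces right in the top view (world -y), and the scanner's trigger is on its +y side. Now I'll compute the poses and zoom in on the bottle.

```bash
cat > h.py <<'E'
import cv2, numpy as np
from plant import robot
def cam(n):
    c=robot.read_camera(n); return c
def ray(c,uv):
    d=np.linalg.inv(c["K"])@[uv[0],uv[1],1]; d=np.array([d[0],-d[1],-d[2]])
    return c["pose"][:3,3], c["pose"][:3,:3]@d
def plane(c,uv,z):
    o,d=ray(c,uv); return o+d*(z-o[2])/d[2]
def proj(c,P):
    p=np.linalg.inv(c["pose"])@np.r_[P,1]; q=c["K"]@[p[0],-p[1],-p[2]]; return q[:2]/q[2]
def tri(c1,a,c2,b):
    A=[];B=[]
    for c,u in((c1,a),(c2,b)):
        o,d=ray(c,u); d/=np.linalg.norm(d); M=np.eye(3)-np.outer(d,d); A.append(M);B.append(M@o)
    return np.linalg.lstsq(np.vstack(A),np.hstack(B),rcond=None)[0]
E
python3 - <<'E'
from h import *
T=cam("top");S=cam("side")
print("scanner tail",[plane(T,p,.03).round(4) for p in((381,234.5),(392,231.2))])
print("line",[plane(T,p,.03).round(4) for p in((370,201.7),(381.4,198.7))])
print("front",[plane(T,p,.034).round(4) for p in((358.6,183),(376.6,176.2))])
print("plate",[plane(T,p,.006).round(4) for p in((193,223),(196,199),(249,230),(252.4,204))])
hsv=cv2.cvtColor(T["img"],cv2.COLOR_BGR2HSV)
for n,c,roi in(("T",T,(335,105,50,55)),("S",S,(365,205,45,60))):
    x,y,w,h=roi; H=cv2.cvtColor(c["img"],cv2.COLOR_BGR2HSV)[y:y+h,x:x+w]
    m=cv2.inRange(H,(5,90,60),(20,255,255)); k=cv2.inRange(H,(0,0,0),(180,255,45))
    ys,xs=np.nonzero(m); print(n,"amber x",xs.min()+x,xs.max()+x,"y",ys.min()+y,ys.max()+y)
x=np.vstack
def cr(i,x,y,w,h): return cv2.resize(i[y:y+h,x:x+w],(400,480),interpolation=cv2.INTER_CUBIC)
cv2.imwrite("pics/z2.png",np.hstack([cr(T["img"],335,107,50,60),cr(S["img"],362,205,50,60)]))
E
```

```text
scanner tail [array([ 0.4444, -0.0417,  0.03  ]), array([ 0.4534, -0.0725,  0.03  ])]
line [array([ 0.5358, -0.0131,  0.03  ]), array([ 0.5442, -0.0453,  0.03  ])]
front [array([0.5882, 0.0184, 0.034 ]), array([ 0.6075, -0.0326,  0.034 ])]
plate [array([0.4787, 0.485 , 0.006 ]), array([0.5469, 0.4791, 0.006 ]), array([0.4586, 0.327 , 0.006 ]), array([0.5324, 0.3188, 0.006 ])]
T amber x 344 372 y 120 153
S amber x 365 405 y 205 262
```

View pics/z2.png

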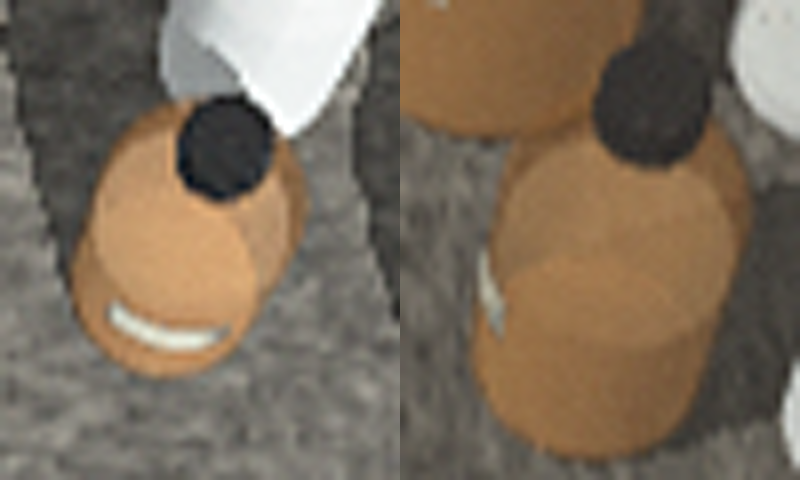

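Run:
```python
from h import *
T=cam("top");S=cam("side")
f=lambda x,y:(335+x/8-.5+.0,107+y/8-.5); g=lambda x,y:(362+(x-400)/8-.5,205+y/8-.5)
print("cap T",plane(T,f(226,142),.17),"S",plane(S,g(655,95),.17),"tri",tri(T,f(226,142),S,g(655,95)))
tl,tr=plane(T,f(108,301),.079),plane(T,f(230,327),.079)
bl,br=plane(T,f(120,327),.051),plane(T,f(213,350),.051)
print(tl,tr,bl,br)
for C in((tri(T,f(226,142),S,g(655,95)))[:2],):
  for p in(tl,tr,bl,br): d=p[:2]-C; print(np.hypot(*d),np.degrees(np.arctan2(*-d[::-1])))
# predicted foot silhouettes for check
H=cv2.cvtColor(T["img"],cv2.COLOR_BGR2HSV)
C=tri(T,f(226,142),S,g(655,95))
th=np.linspace(0,2*np.pi,200)
for n,c in(("T",T),("S",S)):
  q=np.array([proj(c,[C[0]+.036*np.cos(a),C[1]+.036*np.sin(a),0.002]) for a in th]);print(n,q.min(0),q.max(0))
```

```text
cap T [0.71300686 0.02403559 0.17      ] S [0.71059877 0.02027027 0.17      ] tri [0.71314863 0.02322518 0.16529339]
[0.68755638 0.05149993 0.079     ] [0.67855976 0.01020088 0.079     ] [0.68598186 0.0444165  0.051     ] [0.67779966 0.01207467 0.051     ]
0.03813691842283042 -47.85089811075889
0.03695974051341811 20.633663324883468
0.03445439814163743 -37.955868783947174
0.03706593616839011 17.507401752690885
T [342.51382814 130.7757579 ] [367.02642544 154.69230264]
S [370.39917387 236.48168193] [400.26331359 263.40203613]
```

```bash
cat >> h.py <<'E'
def go(x,y,z,yaw):
    """tool-frame shift (cm) and roll (deg) to put TCP at x,y,z with tool y at angle yaw (deg); also state"""
    from scipy.spatial.transform import Rotation as R
    s=robot.read_state(); M=R.from_rotvec(s["orientation"]).as_matrix()
    a=np.degrees(np.arctan2(M[1,1],M[0,1])); d=M.T@(np.array([x,y,z])-s["tool_pos"])*100
    print("t %.1f"%s["t"],"tcp",s["tool_pos"].round(4),"yaw %.2f"%a,"shift cm",d.round(2),"roll",round((a-yaw+180)%360-180,2),"F",s["force"].round(1),"open %.4f grip %.1f"%(s["opening"],s["gripper_force"]),"q",s["q"].round(2),"tilt",M[:2,2].round(4))
E
python3 - <<'E'
from h import *
T=cam("top");S=cam("side")
print("cyl foot T",plane(T,(222,254),.0),"S",plane(S,(247,147),0.005))
print("pen base S",plane(S,(230,226),0),"T lo",plane(T,(318,268),0),plane(T,(319,284),0), "tri top",tri(T,(319,284),S,(209,156)))
print("cup",plane(T,(312,174),.063),plane(S,(335,197),.063))
print("cyl top tri",tri(T,(212,254),S,(238,100)))
print("large cap",tri(T,(312,116),S,(382,147)))
for deg in(-6,-12,-18):
  a=np.radians(deg)
  for s in(36,-36):
    for z in(.079,.051):
      b=a+np.pi+np.radians(s); P=[.714+.036*np.cos(b),.0225+.036*np.sin(b),z]
      print(deg,s,z,"Tcrop",((proj(T,P)-[335,107]+.5)*8).round(0),"Scrop",((proj(S,P)-[362,205]+.5)*8+[400,0]).round(0))
go(.4952,-.0402,.12,107.5)
E
```

```text
cyl foot T [0.39168794 0.402479   0.        ] S [0.39487607 0.38081664 0.005     ]
pen base S [0.3403821  0.13860238 0.        ] T lo [0.35178041 0.13247895 0.        ] [0.3077099  0.12985708 0.        ] tri top [0.34288579 0.13748418 0.29067777]
cup [0.60827726 0.14923703 0.063     ] [0.60718115 0.15056814 0.063     ]
cyl top tri [0.39742537 0.38062711 0.18982897]
large cap [0.70543548 0.14999751 0.24472511]
-6 36 0.079 Tcrop [247. 315.] Scrop [529. 314.]
-6 36 0.051 Tcrop [234. 336.] Scrop [519. 358.]
-6 -36 0.079 Tcrop [122. 302.] Scrop [516. 183.]
-6 -36 0.051 Tcrop [114. 323.] Scrop [507. 228.]
-12 36 0.079 Tcrop [237. 320.] Scrop [521. 304.]
-12 36 0.051 Tcrop [225. 341.] Scrop [511. 348.]
-12 -36 0.079 Tcrop [115. 294.] Scrop [523. 173.]
-12 -36 0.051 Tcrop [106. 316.] Scrop [514. 219.]
-18 36 0.079 Tcrop [226. 324.] Scrop [514. 294.]
-18 36 0.051 Tcrop [215. 345.] Scrop [504. 338.]
-18 -36 0.079 Tcrop [107. 286.] Scrop [532. 165.]
-18 -36 0.051 Tcrop [ 99. 308.] Scrop [522. 211.]
t 0.4 tcp [0.2439 0.5481 0.2185] yaw 66.00 shift cm [-46.88 -43.52   9.86] roll -41.5 F [-0.7  0.4  0. ] open 0.0927 grip 0.0 q [ 1.07  0.13  1.49 -0.    1.52 -0.09] tilt [-0.0001 -0.0002]
```

```bash
python3 -m pendant '[[[1,-3.95,0,-1.36,0],[1,-3.95,0,-1.36,0],[1,-3.95,0,-1.36,0],[1,-3.95,0,-1.36,0],[1,-3.95,0,-1.36,0],[1,-3.95,0,-1.36,0]]]' 30 && python3 -m pendant '[[[1,-1.93,-3.61,0,0],[1,-1.93,-3.61,0,0],[1,-1.93,-3.61,0,0],[1,-1.93,-3.61,0,0],[1,-1.93,-3.61,0,0],[1,-1.93,-3.61,0,0]]]' && python3 -m pendant '[[[1,-1.93,-3.61,0,0],[1,-1.93,-3.61,0,0],[1,-1.93,-3.61,0,0],[1,-1.93,-3.61,0,0],[1,-1.93,-3.61,0,0],[1,-1.93,-3.61,0,0]]]' && python3 -m pendant '[[[1,0,0,0,-6.9],[1,0,0,0,-6.9],[1,0,0,0,-6.9],[1,0,0,0,-6.9],[1,0,0,0,-6.9],[1,0,0,0,-6.9],[1,0,0,0,0]]]'; python3 -c "
from h import *
go(.4952,-.0402,.12,107.5)"
```

```text
t: 1.0
tool_pos: [0.4618, 0.4509, 0.3009]
orientation: [0.653, 3.073, 0.0]
force: [-0.6, 0.1, 0.1]
opening: 0.0933
gripper_force: 0.0
t: 1.6
tool_pos: [0.4781, 0.2053, 0.3004]
orientation: [0.653, 3.073, 0.0]
force: [0.6, 0.4, 0.4]
opening: 0.0928
gripper_force: 0.0
t: 2.2
tool_pos: [0.4958, -0.0398, 0.3005]
orientation: [0.653, 3.072, 0.0]
force: [-0.1, 0.7, 0.5]
opening: 0.0931
gripper_force: 0.0
t: 2.9
tool_pos: [0.4959, -0.0382, 0.3003]
orientation: [-0.478, 3.105, -0.0]
force: [0.7, -0.8, -0.6]
opening: 0.0928
gripper_force: 0.0
t 2.9 tcp [ 0.4959 -0.0382  0.3003] yaw 107.51 shift cm [ 0.13 -0.17 18.03] roll 0.01 F [ 0.7 -0.8 -0.6] open 0.0928 grip 0.0 q [-0.18 -0.17  1.64 -0.    1.67 -2.06] tilt [ 0.0002 -0.    ]
```

```bash
python3 -m pendant '[[[1,0.13,-0.17,4,0],[1,0,0,4,0],[1,0,0,4,0],[1,0,0,4,0],[1,0,0,4,0],[1,0,0,4,0],[1,0,0,3,0],[1,0,0,1.5,0]]]' && python3 -m pendant '[[[1,0,0,1,0],[1,0,0,0,0]]]'
python3 - <<'E'
from h import *
go(.4952,-.0402,.003,107.5)
T=cam("top");S=cam("side")
def cr(i,x,y,w,h): return cv2.resize(i[y:y+h,x:x+w],(400,500),interpolation=cv2.INTER_CUBIC)
cv2.imwrite("pics/z3.png",np.hstack([cr(T["img"],340,155,80,100),cr(S["img"],250,200,120,150)]))
E
```

```text
t: 3.7
tool_pos: [0.4927, -0.0397, 0.0119]
orientation: [0.468, -3.102, -0.002]
force: [0.3, 0.0, 0.7]
opening: 0.093
gripper_force: 0.0
t: 3.9
tool_pos: [0.4943, -0.04, 0.0041]
orientation: [0.472, -3.104, -0.001]
force: [-0.6, 0.2, -0.3]
opening: 0.0929
gripper_force: 0.0
t 3.9 tcp [ 0.4943 -0.04    0.0041] yaw 107.29 shift cm [-0.08 -0.05  0.11] roll -0.21 F [-0.6  0.2 -0.3] open 0.0929 grip 0.0 q [-0.18  0.08  1.96  0.    1.11 -2.06] tilt [-0.0021  0.0004]
```

View pics/z3.png

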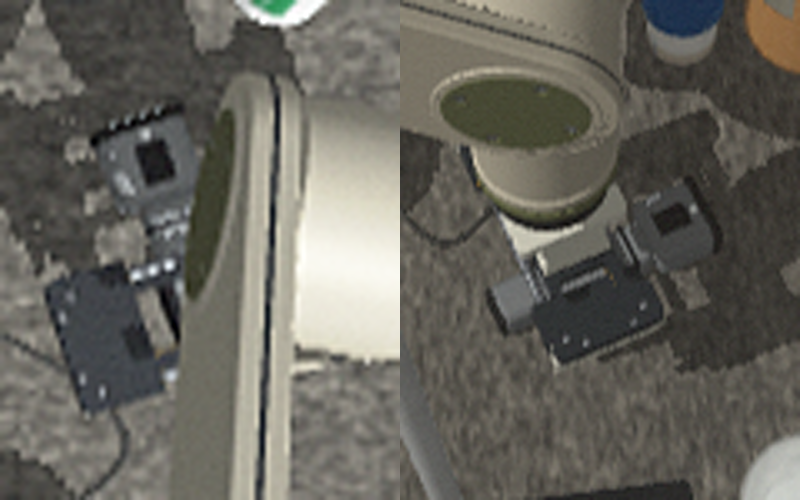

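The gripper straddles the handle, with the head showing ahead of it in both views. Closing.

```bash
python3 -m pendant '[[[0,0,0,0.1,0],[0,0,0,0,0],[0,0,0,0,0],[0,0,0,0,0],[0,0,0,0,0],[0,0,0,0,0],[0,0,0,0,0],[0,0,0,0,0]]]' 30 && python3 -m pendant '[[[0,0,0,0,0],[0,0,0,0,0],[0,0,0,0,0],[0,0,0,-1,0],[0,0,0,-2,0],[0,0,0,-2,0],[0,0,0,0,0],[0,0,0,0,0]]]'
python3 - <<'E'
from h import *
go(.519,.065,.05,77.5)
T=cam("top");S=cam("side")
def cr(i,x,y,w,h): return cv2.resize(i[y:y+h,x:x+w],(400,500),interpolation=cv2.INTER_CUBIC)
cv2.imwrite("pics/z4.png",np.hstack([cr(T["img"],340,155,60,75),cr(S["img"],270,200,80,100)]))
E
```

```text
t: 4.8
tool_pos: [0.4952, -0.0403, 0.0042]
orientation: [-0.475, 3.105, -0.0]
force: [0.5, -0.4, -0.4]
opening: 0.0337
gripper_force: 3.5
t: 5.6
tool_pos: [0.4955, -0.0402, 0.0545]
orientation: [-0.475, 3.104, -0.0]
force: [0.2, 0.2, -1.8]
opening: 0.0314
gripper_force: 30.0
t 5.6 tcp [ 0.4955 -0.0402  0.0545] yaw 107.41 shift cm [-5.39  9.33  0.45] roll 29.91 F [ 0.2  0.2 -1.8] open 0.0314 grip 30.0 q [-0.18 -0.    1.94  0.    1.2  -2.06] tilt [ 0.0011 -0.0001]
```

View pics/z4.png

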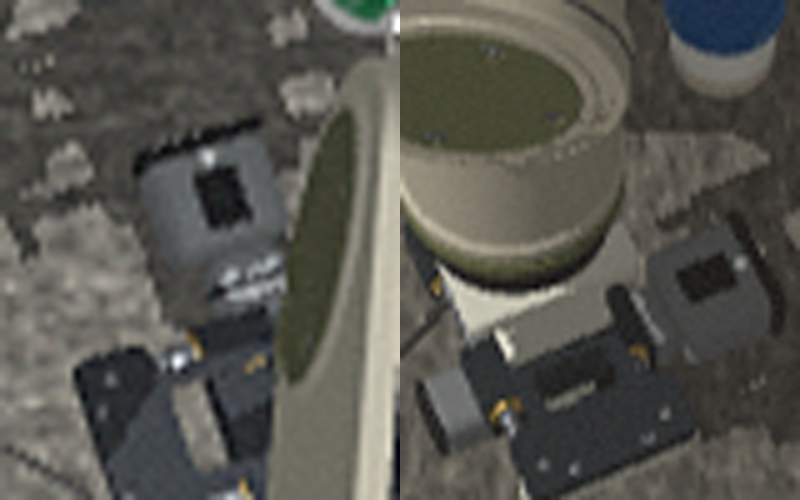

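Run:
```python
from h import *
T=cam("top");S=cam("side")
tl,tr,sl,sr=np.array((360,178)),np.array((378.5,173)),np.array((336.8,243)),np.array((346.8,264.2))
L,R_=tri(T,tl,S,sl),tri(T,tr,S,sr); print("tri",L,R_)
a=np.radians(17.4); ux=np.array([np.cos(a),np.sin(a)]); uy=np.array([-ux[1],ux[0]])
tcp=robot.read_state()["tool_pos"][:2]
for n,P in(("T",[plane(T,tl,.0843),plane(T,tr,.0843)]),("S",[plane(S,sl,.0843),plane(S,sr,.0843)]),("tri",[L,R_])):
    m=(P[0]+P[1])[:2]/2-tcp; d=P[0]-P[1]; print(n,"front rel tcp (scanner axes) mm",m@ux*1e3,m@uy*1e3,"width",np.hypot(*d[:2])*1e3,"yaw",np.degrees(np.arctan2(-d[0],d[1])))
# display centre
print("disp",[((p[:2]-tcp)@ux*1e3,(p[:2]-tcp)@uy*1e3) for p in(plane(T,(340+222*.15-.5,155+197*.15-.5),.0843),plane(S,(270+307*.2-.5,200+277*.2-.5),.0843))])
d0=plane(T,(335+182*.2-.5,165+88*.25-.5),.034)[:2];print("disp0",d0,"from assumed origin",(d0-[.540,-.026])@ux*1e3)
```

```text
tri [0.59339041 0.02000238 0.07608537] [ 0.60843063 -0.03156269  0.06925177]
T front rel tcp (scanner axes) mm 112.03226269165971 2.9724515615776683 width 51.65621124983923 yaw 15.212241982801306
S front rel tcp (scanner axes) mm 107.92591547164844 -3.8473662877376316 width 55.892079298729115 yaw 14.705651975083525
tri front rel tcp (scanner axes) mm 112.13141329228218 0.682957031824 width 53.713729531474584 yaw 16.260624204700797
disp [(np.float64(87.267546166845), np.float64(1.3405652911475323)), (np.float64(84.54452261987247), np.float64(3.0541252379288486))]
disp0 [ 0.57820196 -0.01591282] from assumed origin 39.47032813013084
```

Run:
```python
from h import *
T=cam("top");S=cam("side")
def cr(i,x,y,w,h,k): return cv2.resize(i[y:y+h,x:x+w],(w*k,h*k),interpolation=cv2.INTER_CUBIC)
s0=cv2.imread("pics/side0.png");t0=cv2.imread("pics/top0.png")
a=np.hstack([cr(t0,345,165,50,37,8),cr(s0,305,245,50,37,8)])
b=np.hstack([cr(T["img"],345,165,50,37,8),cr(S["img"],305,235,50,37,8)])
cv2.imwrite("pics/z5.png",np.vstack([a,b]))
```

```text
(no output)
```

View pics/z5.png

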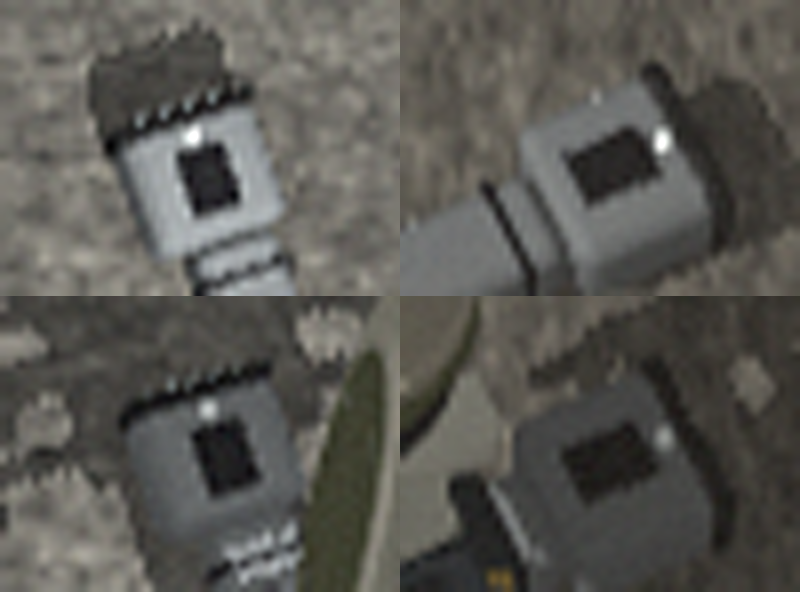

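Run:
```python
from h import *
T=cam("top");S=cam("side")
t=lambda x,y:(345+x/8-.5,165+y/8-.5)
sr=lambda x,y:(305+(x-400)/8-.5,245+y/8-.5); sh=lambda x,y:(305+(x-400)/8-.5,235+y/8-.5)
P=dict(led0=tri(T,t(193,135),S,sr(662,140)),disp0=tri(T,t(211,178),S,sr(613,166)),led1=tri(T,t(208,113),S,sh(664,140)),disp1=tri(T,t(226,162),S,sh(613,166)))
for k,v in P.items(): print(k,v.round(4))
print(P["led1"]-P["led0"],P["disp1"]-P["disp0"])
print("rest led plane",plane(T,t(193,135),.034),plane(S,sr(662,140),.034))
```

```text
led0 [ 0.591  -0.0094  0.0373]
disp0 [ 0.5758 -0.0155  0.0368]
led1 [ 0.5904 -0.0067  0.085 ]
disp1 [ 0.5747 -0.0125  0.0841]
[-0.00050556  0.00266921  0.04772342] [-0.00111912  0.00298071  0.0472575 ]
rest led plane [ 0.59275493 -0.00982789  0.034     ] [ 0.59002225 -0.00818958  0.034     ]
```

```bash
python3 -m pendant '[[[0,0,0,0,4.2],[0,0,0,0,6.3],[0,0,0,0,6.3],[0,0,0,0,6.3],[0,0,0,0,4.2],[0,0,0,0,2.1],[0,0,0,0,0]]]' && python3 -m pendant '[[[0,-0.02,1,0,0],[0,-0.03,2,0,0],[0,-0.04,2.2,0.05,0],[0,-0.04,2.2,0.05,0],[0,-0.04,2,0.05,0],[0,0,1,0,0],[0,0,0,0,0],[0,0,0,0,0]]]'
python3 - <<'E'
from h import *
go(.5189,.0615,.053,78)
T=cam("top");S=cam("side")
def cr(i,x,y,w,h,k): return cv2.resize(i[y:y+h,x:x+w],(w*k,h*k),interpolation=cv2.INTER_CUBIC)
cv2.imwrite("pics/z6.png",np.hstack([cr(T["img"],325,120,66,90,6),cr(S["img"],325,190,66,90,6)]))
E
```

```text
t: 6.7
tool_pos: [0.4951, -0.0401, 0.0541]
orientation: [-0.329, -3.124, -0.0]
force: [-0.5, -0.4, -2.4]
opening: 0.0317
gripper_force: 30.0
t: 7.5
tool_pos: [0.5183, 0.061, 0.0526]
orientation: [-0.327, -3.124, 0.001]
force: [-0.6, -0.2, -2.3]
opening: 0.0315
gripper_force: 30.0
t 7.5 tcp [0.5183 0.061  0.0526] yaw 78.06 shift cm [-0.05  0.06 -0.04] roll 0.06 F [-0.6 -0.2 -2.3] open 0.0315 grip 30.0 q [ 0.02  0.07  1.87 -0.    1.2  -1.34] tilt [-0.0003 -0.0004]
```

View pics/z6.png

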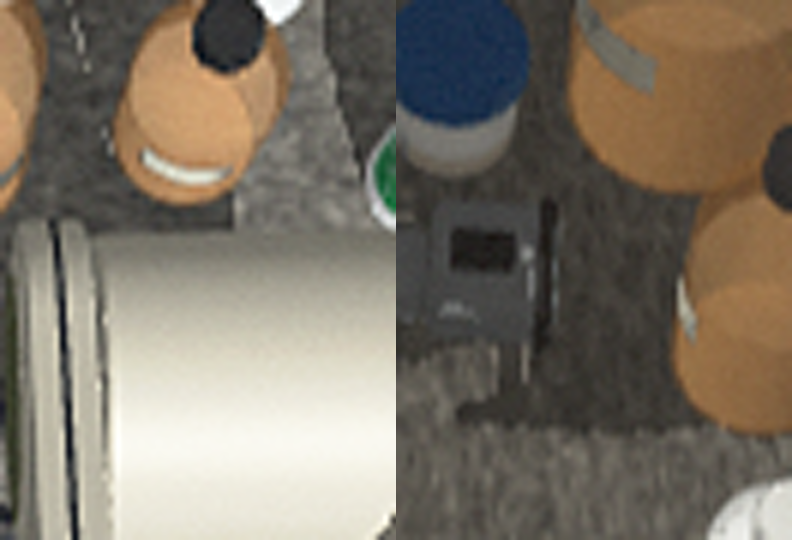

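Run:
```python
from h import *
T=cam("top");S=cam("side")
c=lambda x,y:(325+(x-396)/6-.5,190+y/6-.5)
s=robot.read_state(); tcp=s["tool_pos"]; a=np.radians(-11.94); u=np.array([np.cos(a),np.sin(a)]); n=np.array([-u[1],u[0]])
led=plane(S,c(527,253),.084); r=led[:2]-tcp[:2]; print("LED rel tcp",r@u,r@n)
fl,fr=plane(S,c(556,203),.082)[:2],plane(S,c(545,345),.082)[:2]; d=fl-fr; print("front",fl,fr,"yaw",np.degrees(np.arctan2(-d[0],d[1])),[((p-tcp[:2])@u,(p-tcp[:2])@n) for p in(fl,fr)])
win=tcp[:2]+.111*u+.002*n; print("win",win,"spot",win+.05*u)
# label right edge predicted in this crop for C
for C in((.712,.0225),(.7106,.0203)):
  for z in(.079,.065,.051):
    b=a+np.pi+np.radians(36); print(C,z,(proj(S,[C[0]+.036*np.cos(b),C[1]+.036*np.sin(b),z])-[325,190]+.5)*6+[396,0])
  q=np.array([proj(S,[C[0]+.036*np.cos(t),C[1]+.036*np.sin(t),0]) for t in np.linspace(0,6.28,100)]); print("foot bottom y",(q[:,1].max()-190+.5)*6,"left x",(q[:,0].min()-325+.5)*6+396)
```

```text
LED rel tcp 0.10040339540640923 0.0019329126063117462
front [0.6317396  0.06269297] [0.6178323  0.00329976] yaw -13.178737875734999 [(np.float64(0.11045920532374759), np.float64(0.025652554756402143)), (np.float64(0.1091404907022608), np.float64(-0.035332913505918974))]
win [0.62737528 0.03944026] spot [0.67629352 0.02909589]
(0.712, 0.0225) 0.079 [703.31445611 319.03534981]
(0.712, 0.0225) 0.065 [699.79237959 335.57012439]
(0.712, 0.0225) 0.051 [696.34669933 351.74624832]
foot bottom y 447.4864774772019 left x 668.5176440738965
(0.7106, 0.0203) 0.079 [700.75895665 324.66002549]
(0.7106, 0.0203) 0.065 [697.26090633 341.15195488]
(0.7106, 0.0203) 0.051 [693.83881689 357.2857586 ]
foot bottom y 452.9656146573169 left x 666.0975840054967
```

Run:
```python
from h import *
T=cam("top"); x,y,w,h=342,138,26,18
I=T["img"][y:y+h,x:x+w].astype(float)
H=cv2.cvtColor(T["img"],cv2.COLOR_BGR2HSV)[y:y+h,x:x+w]
np.set_printoptions(linewidth=200); print(I[3:16,:,0].astype(int))
b=I[:,:,0].copy(); ys,xs=np.mgrid[0:h,0:w]
amb=I[:,:,2]-I[:,:,0]  # red-blue: amber large, label small
wt=np.clip((b-115)/100,0,1); wt[(xs<3)|(xs>20)|(ys<5)|(ys>13)]=0
cx,cy=(wt*xs).sum()/wt.sum()+x,(wt*ys).sum()/wt.sum()+y
m=cv2.moments(wt.astype(np.float32)); print("slope",np.degrees(.5*np.arctan2(2*m["mu11"],m["mu20"]-m["mu02"])))
P=plane(T,(cx,cy),.065); print(cx,cy,P)
for C in((.7130,.0240),(.7131,.0232)):
    d=P[:2]-C; print(C,np.hypot(*d),np.degrees(np.arctan2(-d[1],-d[0])))
```

```text
[[ 64  48  67  75  78  79  91 101 104 107 108 111 109 109 113 113 116 113 117 116 115 115 114 115 114 107]
 [ 75  57  68  76  82  86  84  93 106 105 102 105 109 107 116 112 110 113 110 118 115 112 116 120 114 105]
 [ 71  85  69  79  86  84  82  87  98 105 104 104 109 111 112 114 110 112 114 110 111 116 112 114 109  97]
 [ 61  96  66  72  84  84  86 109  75  97 104 108 109 113 112 111 107 112 115 109 109 112 111 108 105  87]
 [ 55  64  58  82  88  84  84 168 129  85  95 102 109 109 108 105 105 108 110 112 109 102 108 103 100  95]
 [ 54  58  53  75  86  87  77 195 194 140 119  88  91  96 101 103 104 103 102 103 104 102  99 105  92  97]
 [ 54  59  60  60  88  86  84 151 182 207 179 145 126 110  89  87  88  90  92  99 106 109 101  99  88 105]
 [ 53  63  61  51  81  90  83  80 129 173 195 216 194 172 161 158 154 155 148 144 124 112 106  92 113 121]
 [ 52  63  65  65  62  87  91  87  90  88 137 179 196 199 221 218 215 222 190 167 120  92  97 110 132 109]
 [ 68  70  72  76  68  70  90  94  90  94  89  89 128 141 171 170 168 166 130 102  95  91  86 106 121 109]
 [ 79  74  76  73  70  65  67  84  93 101 100  97  94  96  88  90  90  92  92  89  76  75 104 104 107 115]
 [ 67  60  63  70  61  56  57  60  77  94  89 101 107 107 103  94  97  95  89  73  60  56 115 107 109 121]
 [ 64  56  58  65  65  68  66  69  66  61  67  83  92  90  89  80  75  72  67  66  67  70 106 121 108 112]]
slope 14.903238420534565
354.76320501342883 148.1987466427932 [0.67994461 0.03152341 0.065     ]
(0.713, 0.024) 0.0339007412912135 -12.822095859574071
(0.7131, 0.0232) 0.03418418915145787 -14.092439233470571
```

```bash
python3 -m pendant '[[[0,-0.03,0.2,0,0.5],[0,-0.03,0.23,-0.04,0.5],[0,0,0,0,0],[0,0,0,0,0],[0,0,0,0,0]]]'; python3 -c "
from h import *
go(.5197,.0653,.053,77)"
```

```text
t: 8.25
tool_pos: [0.5199, 0.0653, 0.0531]
orientation: [-0.355, -3.121, 0.0]
force: [-0.5, 0.5, -2.6]
opening: 0.0315
gripper_force: 30.0
t 8.2 tcp [0.5199 0.0653 0.0531] yaw 77.02 shift cm [ 0.02 -0.01  0.01] roll 0.02 F [-0.5  0.5 -2.6] open 0.0315 grip 30.0 q [ 0.03  0.07  1.86 -0.    1.2  -1.32] tilt [-0. -0.]
```

```bash
python3 -m pendant '[[[0,0,0,0,0],[0,0,0,0,0],[0,0,0,0,0],[0,0,0,0,0],[0,0,0,0,0],[0,0,0,0,0],[0,0,0,0,0],[0,0,0,0,0]]]' && python3 -m pendant '[[[0,0,0,0,0],[0,0,0,0,0],[0,0,0,0,0],[0,0,0,0,0],[0,0,0,0,0],[0,0,0,0,0]]]'
python3 - <<'E'
from h import *
D=[(.131,1.489,.600,.2185),(-.17,1.64,.4974,.3003),(.08,1.96,.496,.0041),(0,1.94,.497,.0545),(.07,1.86,.524,.0531)]
A=[];b=[]
for a,c,r,z in D:
    A+= [[1,np.sin(a),np.sin(a+c),0],[0,np.cos(a),np.cos(a+c),1]]; b+=[r,z]
x=np.linalg.lstsq(np.array(A),np.array(b),rcond=None); print("a1,L1,L2,h-D",x[0],x[1])
T=cam("top");S=cam("side")
def cr(i,x,y,w,h,k): return cv2.resize(i[y:y+h,x:x+w],(w*k,h*k),interpolation=cv2.INTER_CUBIC)
cv2.imwrite("pics/z7.png",np.vstack([np.hstack([cr(T["img"],186,190,80,50,5),cr(S["img"],255,100,80,50,5)]),np.hstack([cr(T["img"],280,200,80,70,5),cr(S["img"],180,140,80,70,5)])]))
E
```

```text
t: 9.05
tool_pos: [0.52, 0.0653, 0.0531]
orientation: [-0.356, -3.121, 0.0]
force: [0.3, 0.1, -1.6]
opening: 0.0312
gripper_force: 30.0
t: 9.65
tool_pos: [0.52, 0.0653, 0.0532]
orientation: [0.355, 3.121, -0.0]
force: [0.4, -0.7, -1.9]
opening: 0.0314
gripper_force: 30.0
a1,L1,L2,h-D [-0.00938522  0.29716035  0.55280007 -0.04629043] [0.00067334]
```

View pics/z7.png

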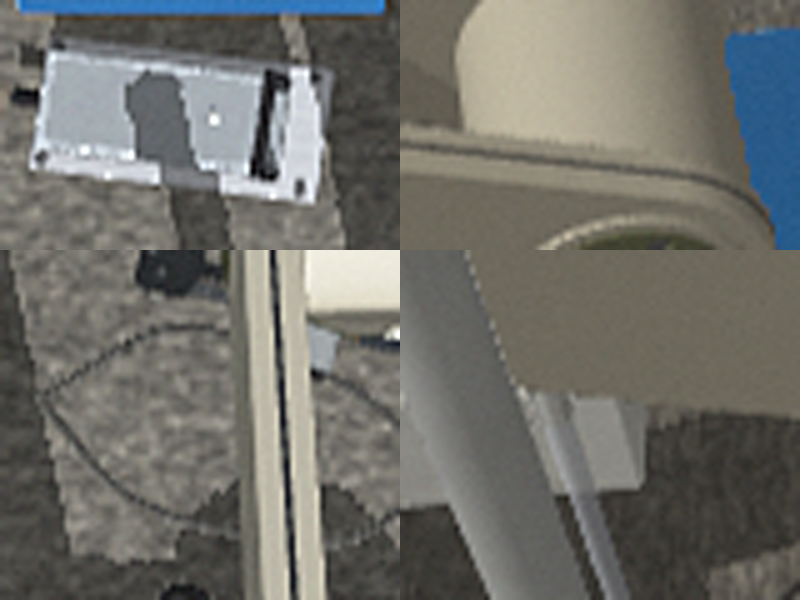

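Run:
```python
from h import *
T=cam("top");S=cam("side")
t=lambda x,y:(186+x/5-.5,190+y/5-.5)
P=[plane(T,t(*p),.006)[:2] for p in((30,170),(50,38),(315,206),(333,70))]
print("T plate",np.array(P).round(4)); l=(P[0]+P[1])/2; r=(P[2]+P[3])/2; d=r-l
print("mids",l,r,"len",np.hypot(*d),"ang",np.degrees(np.arctan2(d[1],d[0])),np.degrees(np.arctan2(*(P[3]-P[2])[::-1]))-90,np.degrees(np.arctan2(*(P[1]-P[0])[::-1]))-90)
s=lambda x,y:(230+(x-400)*.2-.5,90+(y-300)*.25-.5)
Q=[plane(S,s(*p),z)[:2] for p,z in(((606,580),.006),((743,577),.006),((630,372),.052),((722,372),.052),((615,503),.052),((726,500),.052))]
print("S plate front",Q[0],Q[1],"mid",(Q[0]+Q[1])/2,"w",np.hypot(*(Q[0]-Q[1])))
print("S tube far",Q[2],Q[3],"mid",(Q[2]+Q[3])/2,"w",np.hypot(*(Q[2]-Q[3])));print("S tube near",Q[4],Q[5],"mid",(Q[4]+Q[5])/2,"w",np.hypot(*(Q[4]-Q[5])))
e=(Q[4]+Q[5])/2-(Q[2]+Q[3])/2; print("ang",np.degrees(np.arctan2(e[1],e[0])),"len",np.hypot(*e))
```

```text
T plate [[0.4773 0.4892]
 [0.5524 0.4807]
 [0.4566 0.3284]
 [0.5338 0.3196]]
mids [0.51483575 0.4849474 ] [0.495219   0.32400873] len 0.16212980701772386 ang -96.9494771772617 -96.4642367265861 -96.43831540322402
S plate front [0.45723938 0.32820877] [0.53164258 0.32091555] mid [0.49444098 0.32456216] w 0.07475979749718324
S tube far [0.48551582 0.47310527] [0.53680489 0.46617826] mid [0.51116036 0.46964177] w 0.05175472448601345
S tube near [0.46839928 0.35679198] [0.52764087 0.35147819] mid [0.49802008 0.35413509] w 0.059479427412663946
ang -96.49018325570225 len 0.11625170910009867
```

```bash
python3 -m pendant '[[[0,0.5,0,0,0],[0,1,0,0,0],[0,0.5,0,-1,0],[0,0,0,-2,0],[0,0,0,-3,0],[0,0,0,-2,0],[0,0,0,0,3.5],[0,0,0,0,6]]]' && python3 -m pendant '[[[0,0,0,0,8],[0,0,0,0,8],[0,0,0,0,8],[0,0,0,0,8],[0,0,0,0,8],[0,0,0,0,8],[0,0,0,0,8],[0,0,0,0,8]]]' && python3 -m pendant '[[[0,0,0,0,6],[0,0,0,0,4],[0,0,0,0,0],[0,0,0,0,0]]]'; python3 -c "
from h import *
go(.5,.2649,.13,-6.5)
go(.4860,.2649,.0055,-6.5)"
```

```text
t: 10.65
tool_pos: [0.501, 0.07, 0.1352]
orientation: [0.616, 3.078, 0.001]
force: [0.0, 0.3, -1.7]
opening: 0.0316
gripper_force: 30.0
t: 11.45
tool_pos: [0.5001, 0.07, 0.1339]
orientation: [2.159, 2.282, 0.001]
force: [0.4, 0.3, -1.4]
opening: 0.0315
gripper_force: 30.0
t: 11.85
tool_pos: [0.5003, 0.0699, 0.1337]
orientation: [2.341, 2.095, 0.001]
force: [-0.0, 0.1, -1.3]
opening: 0.0317
gripper_force: 30.0
t 11.8 tcp [0.5003 0.0699 0.1337] yaw -6.36 shift cm [19.38 -2.2   0.37] roll 0.14 F [-0.   0.1 -1.3] open 0.0317 grip 30.0 q [ 0.04 -0.07  1.85  0.    1.36  0.15] tilt [0.0006 0.    ]
t 11.8 tcp [0.5003 0.0699 0.1337] yaw -6.36 shift cm [19.22 -3.59 12.82] roll 0.14 F [-0.   0.1 -1.3] open 0.0317 grip 30.0 q [ 0.04 -0.07  1.85  0.    1.36  0.15] tilt [0.0006 0.    ]
```

```bash
python3 -m pendant '[[[0,2,-0.2,0,0],[0,3.5,-0.4,0,0],[0,3.9,-0.5,0,0.14],[0,3.9,-0.5,0,0],[0,3.5,-0.4,0,0],[0,2.2,-0.2,0,0],[0,0.3,0,0,0],[0,0,0,0,0]]]' && python3 -m pendant '[[[0,-0.08,-0.7,1.5,0],[0,-0.08,-0.69,3,0],[0,0,0,3,0],[0,0,0,2.5,0],[0,0,0,1.3,0],[0,0,0,0.5,0],[0,0,0,0.5,0],[0,0,0,0.2,0]]]' && python3 -m pendant '[[[0,0,0,0.2,0],[0,0,0,0.1,0],[0,0,0,0,0]]]'; python3 -c "
from h import *
go(.4860,.2649,.0042,-6.5)"
```

```text
t: 12.65
tool_pos: [0.5004, 0.2643, 0.1331]
orientation: [2.343, 2.092, -0.001]
force: [0.2, -0.4, -2.7]
opening: 0.0316
gripper_force: 30.0
t: 13.45
tool_pos: [0.4879, 0.264, 0.0094]
orientation: [2.346, 2.088, 0.002]
force: [-1.9, -1.0, 3.6]
opening: 0.0314
gripper_force: 30.0
t: 13.75
tool_pos: [0.4881, 0.2646, 0.0069]
orientation: [2.345, 2.089, 0.004]
force: [-1.3, -0.6, 6.5]
opening: 0.0314
gripper_force: 30.0
t 13.8 tcp [0.4881 0.2646 0.0069] yaw -6.62 shift cm [ 0.   -0.21  0.26] roll -0.12 F [-1.3 -0.6  6.5] open 0.0314 grip 30.0 q [ 0.4   0.22  1.8  -0.    1.12  0.52] tilt [0.0026 0.001 ]
```

Contact came about 3 mm early, so the head was drooping about 2° in the grip and the reading spot may have been a little low. I'll let go, look, regrip nearer the mass centre with more force, and repeat the reading.

```bash
python3 -m pendant '[[[1,0,0,0,0],[1,0,0,0,0],[1,0,0,0,0],[1,0,0,0,0],[1,0,0,0,0]]]' && python3 -m pendant '[[[1,0,0,-3,0],[1,0,0,-4,0],[1,0,0,-4,0],[1,-3,0,0,0],[1,-4,0,0,0],[1,-4,0,0,0],[1,-4,0,0,0],[1,0,0,0,0]]]'
python3 - <<'E'
from h import *
go(.4860,.2649,.1,-6.5)
T=cam("top");S=cam("side")
def cr(i,x,y,w,h,k): return cv2.resize(i[y:y+h,x:x+w],(w*k,h*k),interpolation=cv2.INTER_CUBIC)
cv2.imwrite("pics/z8.png",np.hstack([cr(T["img"],230,185,100,75,4),cr(S["img"],250,130,100,75,4)]))
E
```

```text
t: 14.25
tool_pos: [0.4864, 0.264, 0.0048]
orientation: [-2.346, -2.089, 0.001]
force: [0.5, 0.3, 0.1]
opening: 0.0673
gripper_force: 0.0
t: 15.05
tool_pos: [0.4688, 0.1113, 0.1149]
orientation: [2.349, 2.085, -0.002]
force: [-0.3, 0.4, -0.4]
opening: 0.0928
gripper_force: 0.0
t 15.1 tcp [0.4688 0.1113 0.1149] yaw -6.84 shift cm [15.46 -0.12  1.46] roll -0.34 F [-0.3  0.4 -0.4] open 0.0928 grip 0.0 q [ 0.13 -0.12  1.93 -0.    1.33  0.25] tilt [-0.0006 -0.0015]
```

View pics/z8.png

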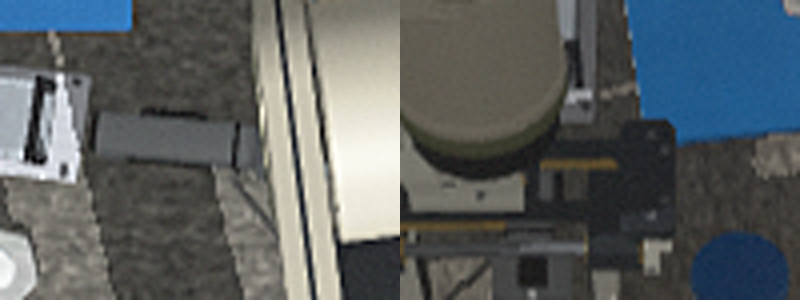

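Run:
```python
from h import *
T=cam("top"); t=lambda x,y:(230+x/4-.5,185+y/4-.5)
l=plane(T,t(236,144),.03)[:2]; k=plane(T,t(95,134),.03)[:2]
e=[plane(T,t(*p),.03)[:2] for p in((97,113),(235,122))]; e2=[plane(T,t(*p),.03)[:2] for p in((95,155),(235,165))]
an=lambda d:np.degrees(np.arctan2(d[1],d[0]))
print(l,k,np.hypot(*(l-k)),an(l-k),an(e[1]-e[0]),an(e2[1]-e2[0]))
a=np.radians(-96.6);u=np.array([np.cos(a),np.sin(a)]);n=np.array([-u[1],u[0]])
o=l+.0025*n; print("origin est",o,"from tail",k+.1*u+.0025*n, "expected from grip",np.array([.4864,.264])+.047*u+.002*n)
```

```text
[0.48368572 0.21439576] [0.49082205 0.31194909] 0.09781400295460448 -94.18391073255428 -93.85193950188841 -94.21852083517744
origin est [0.48616915 0.21410842] from tail [0.48181177 0.21232447] expected from grip [0.4829847  0.21708161]
```

```bash
python3 -m pendant '[[[1,3,0,0,-1.3],[1,4,0,0,0],[1,4,0,0,0],[1,2.5,0,0,0],[1,0.5,0,0,0],[1,0,0,3,0],[1,0,0,4,0],[1,0,0,2,0]]]' && python3 -m pendant '[[[1,0,0,1.5,0],[1,0,0,0.6,0],[0,0,0,0,0],[0,0,0,0,0],[0,0,0,0,0],[0,0,0,0,0],[0,0,0,0,0],[0,0,0,0,0]]]' 55 && python3 -m pendant '[[[0,0,0,0,0],[0,0,0,0,0],[0,0,0,0,0],[0,0,0,0,0],[0,0,0,0,0]]]'; python3 -c "
from h import *
go(.4855,.2502,.0035,-5.5)"
```

```text
t: 16.0
tool_pos: [0.4808, 0.2541, 0.0217]
orientation: [-2.32, -2.116, 0.006]
force: [-0.3, 0.2, -1.0]
opening: 0.0928
gripper_force: 0.0
t: 16.8
tool_pos: [0.4833, 0.2545, 0.0045]
orientation: [2.322, 2.115, 0.001]
force: [-0.2, 0.1, -0.2]
opening: 0.0496
gripper_force: 0.0
t: 17.3
tool_pos: [0.4831, 0.2545, 0.0043]
orientation: [-2.322, -2.116, -0.0]
force: [-0.5, 0.0, 3.2]
opening: 0.0316
gripper_force: 54.5
t 17.3 tcp [0.4831 0.2545 0.0043] yaw -5.33 shift cm [-0.4   0.28  0.08] roll 0.17 F [-0.5  0.   3.2] open 0.0316 grip 54.5 q [0.39 0.2  1.83 0.   1.12 0.48] tilt [0.0001 0.0001]
```

```bash
python3 -m pendant '[[[0,0,0,-1,0],[0,0,0,-2,0],[0,0,0,-3,0],[0,0,0,-3,0],[0,0,0,-3,0],[0,0,0.5,-1,0],[0,0,0.5,0,0],[0,-2,0.4,0,0]]]' && python3 -m pendant '[[[0,-3,0.5,0,0],[0,-3,0.5,0,0],[0,-3,0.5,0,0],[0,-3,0.5,0,0],[0,-2.6,0,0,0],[0,-1.6,0,0,-3],[0,0,0,0,-6],[0,0,0,0,-8]]]' && python3 -m pendant '[[[0,0,0,0,-8],[0,0,0,0,-8],[0,0,0,0,-8],[0,0,0,0,-8],[0,0,0,0,-8],[0,0,0,0,-8],[0,0,0,0,-8],[0,0,0,0,-5]]]' && python3 -m pendant '[[[0,0,0,0,-3],[0,0,0,0,-1.3],[0,0,0,0,0]]]'; python3 -c "
from h import *
go(.5275,.0634,.0523,77)"
```

```text
t: 18.1
tool_pos: [0.4951, 0.2341, 0.1329]
orientation: [-2.32, -2.117, 0.001]
force: [-0.2, -0.2, -2.7]
opening: 0.0312
gripper_force: 54.4
t: 18.9
tool_pos: [0.4988, 0.0689, 0.1315]
orientation: [-1.979, -2.436, 0.004]
force: [-0.2, 0.4, -2.1]
opening: 0.0313
gripper_force: 54.4
t: 19.7
tool_pos: [0.4988, 0.0697, 0.1315]
orientation: [-0.465, -3.103, 0.001]
force: [0.3, 0.7, -1.7]
opening: 0.0314
gripper_force: 54.4
t: 20.0
tool_pos: [0.4992, 0.0698, 0.1324]
orientation: [-0.357, -3.119, 0.001]
force: [-0.2, 0.3, -2.1]
opening: 0.0313
gripper_force: 54.4
t 20.0 tcp [0.4992 0.0698 0.1324] yaw 76.93 shift cm [-2.92  0.02  8.01] roll -0.07 F [-0.2  0.3 -2.1] open 0.0313 grip 54.4 q [ 0.04 -0.07  1.85 -0.    1.36 -1.31] tilt [-0.0027 -0.0002]
```

```bash
python3 -m pendant '[[[0,0,0,1.5,0],[0,0,0,2.5,0],[0,-0.3,0,2.5,0],[0,-0.6,0,1.3,0],[0,-0.5,0,0.2,0],[0,0,0,0,0],[0,0,0,0,0]]]'
cat > led.py <<'E'
from h import *
def led(off,yaw,z=.082):
    S=cam("side"); tcp=robot.read_state()["tool_pos"][:2]; a=np.radians(yaw);u=np.array([np.cos(a),np.sin(a)]);n=np.array([-u[1],u[0]])
    p=tcp+off*u+.002*n; c=proj(S,[*p,z]); x0,y0=(c-[9,9]).astype(int)
    g=cv2.cvtColor(S["img"],cv2.COLOR_BGR2GRAY)[y0:y0+19,x0:x0+19].astype(float)
    np.set_printoptions(linewidth=160); print(c,x0,y0);print(g.astype(int))
    return S,tcp,u,n
if __name__=="__main__":
    go(.5275,.0634,.0523,77); led(.092,-13)
E
python3 led.py
```

```text
t: 20.7
tool_pos: [0.5142, 0.0668, 0.0547]
orientation: [0.357, 3.12, 0.0]
force: [-0.6, -0.2, -0.9]
opening: 0.0314
gripper_force: 54.4
t 20.7 tcp [0.5142 0.0668 0.0547] yaw 76.94 shift cm [-1.38 -0.03  0.24] roll -0.06 F [-0.6 -0.2 -0.9] open 0.0314 grip 54.4 q [ 0.03  0.06  1.88 -0.    1.21 -1.31] tilt [0.0009 0.    ]
[340.40899586 230.19590116] 331 221
[[ 69  71  66  69  68  68  69  69  70  71  73  48  30  33  56  59  67  68  59]
 [ 73  68  70  70  71  72  72  68  73  71  72  46  26  37  70  58  67  61  63]
 [ 60  61  63  56  59  61  60  64  68  71  72  40  32  34  83  55  71  81  90]
 [ 26  35  34  27  30  32  30  58  71  66  71  39  29  26  94  69 103 102 114]
 [ 33  37  29  32  33  30  28  59  73  71  69  45  35  32  97  91 124 100  94]
 [ 32  32  34  30  30  22  28  61 105 110  82  41  35  29  93  94 107 100  83]
 [ 31  30  34  32  30  32  30  71 125 137  94  37  28  31  90  99 100  97  90]
 [ 32  30  30  32  29  29  27  70  90 101  80  34  30  30  99 100  93  78  78]
 [ 38  36  38  29  29  30  32  71  69  64  74  36  29  32 116  85  74  47  60]
 [ 54  53  58  47  50  51  53  71  68  69  74  41  36  26 103  64  52  47  62]
 [ 69  75  72  71  72  70  75  69  72  74  66  45  35  33 100  62  57  54  57]
 [ 69  65  70  71  72  73  70  70  69  73  59  47  34  44  91  59  56  55  53]
 [ 70  69  69  69  68  72  70  76  69  71  74  46  38  54  89  56  54  54  56]
 [ 73  71  73  72  70  75  71  71  70  74  76  49  38  55  84  58  56  61  57]
 [ 72  75  72  70  71  72  72  70  72  76  59  44  39  58  80  63  56  60  55]
 [ 71  72  73  75  74  73  71  75  71  71  53  42  35  45  76  74  56  59  51]
 [ 67  67  68  70  71  67  74  70  70  72  51  43  37  46  63  78  59  54  54]
 [ 77  76  66  68  65  67  70  66  67  67  50  31  33  46  62  72  56  50  53]
 [ 80  91  75  74  69  68  66  66  70  68  55  32  37  41  63  71  59  51  48]]
```

Run:
```python
from h import *
S=cam("side"); tcp=robot.read_state()["tool_pos"]; 
for yaw in(-13.06,):
    a=np.radians(yaw);u=np.array([np.cos(a),np.sin(a)]);n=np.array([-u[1],u[0]])
    for z in(.086,.083,.080):
        r=plane(S,(339.5,227.),z)[:2]-tcp[:2]; print(z,r@u,r@n)
```

```text
0.086 0.08927601214370937 0.007975470382711628
0.083 0.08924076778894535 0.009611412661451338
0.08 0.08920552343418145 0.011247354940191068
```

```bash
cat > edge.py <<'E'
from h import *
def edge(S,img,p0,p1,z,w=5):
    """fit grey->dark front edge between expected endpoints p0,p1 (px): returns yaw by plane z, mid point"""
    g=cv2.cvtColor(img,cv2.COLOR_BGR2GRAY).astype(np.float32); p0,p1=np.array(p0,float),np.array(p1,float)
    t=(p1-p0)/np.linalg.norm(p1-p0); nn=np.array([-t[1],t[0]]); nn*=np.sign(nn[0]); L=np.linalg.norm(p1-p0); pts=[]
    for s in np.linspace(3,L-3,25):
        o=np.arange(-w,w+.01,.25); q=p0+t*s+o[:,None]*nn
        v=cv2.remap(g,q[:,0].astype(np.float32)[None],q[:,1].astype(np.float32)[None],cv2.INTER_LINEAR)[0]
        d=np.convolve(v,[1]*4+[-1]*4,"valid"); i=np.argmax(d); pts.append(p0+t*s+(o[i]+.875)*nn)
    pts=np.array(pts,np.float32); vx,vy,x,y=cv2.fitLine(pts,cv2.DIST_HUBER,0,.1,.01).ravel()
    if vy<0: vx,vy=-vx,-vy
    a=plane(S,(x-vx*8,y-vy*8),z);b=plane(S,(x+vx*8,y+vy*8),z);d=a-b
    return np.degrees(np.arctan2(-d[0],d[1])),(x,y),(vx,vy)
E
python3 - <<'E'
from edge import *
S=cam("side")
I=S["img"]; print("now tool -13.06:",edge(S,I,(342,219),(341,240),.0845))
z6=cv2.imread("pics/z6.png")[:,396:]; J=cv2.resize(z6,(66,90),interpolation=cv2.INTER_AREA); K=I.copy(); K[190:280,325:391]=J
print("z6 tool -11.94:",edge(S,K,(350,225),(348.5,245),.0825))
z5=cv2.imread("pics/z5.png"); J=cv2.resize(z5[296:,400:],(50,37),interpolation=cv2.INTER_AREA); K=I.copy(); K[235:272,305:355]=J
print("z5 tool 17.41:",edge(S,K,(305+(650-400)/8,235+(385-296)/8),(305+(712-400)/8,235+(520-296)/8),.0845))
R=cv2.imread("pics/side0.png"); print("rest:",edge(S,R,(305+(648-400)/8,245+88/8),(305+(712-400)/8,245+230/8),.034))
E
```

```text
now tool -13.06: (np.float64(-10.120567240123922), (np.float32(344.28424), np.float32(230.94865)), (np.float32(-0.024667935), np.float32(0.9996957)))
z6 tool -11.94: (np.float64(-1.4416404546179649), (np.float32(349.43442), np.float32(236.05481)), (np.float32(0.15098353), np.float32(0.9885363)))
z5 tool 17.41: (np.float64(52.873802170495445), (np.float32(340.03842), np.float32(254.3141)), (np.float32(0.88917977), np.float32(0.45755798)))
rest: (np.float64(50.02950231490629), (np.float32(339.01538), np.float32(264.27225)), (np.float32(0.8640688), np.float32(0.50337374)))
```

Run:
```python
from h import *
S=cam("side"); tcp=robot.read_state()["tool_pos"]; a=np.radians(-13.06);u=np.array([np.cos(a),np.sin(a)]);n=np.array([-u[1],u[0]])
P=lambda x,y,z,da=0:(lambda A:proj(S,[*(tcp[:2]+(x+.036)*np.array([np.cos(A),np.sin(A)])+(y+.002)*np.array([-np.sin(A),np.cos(A)])),tcp[2]-.0043+z]).round(1))(a+np.radians(da))
for da in(0,3):
    print(da,"tail TL,TR",P(-.1,.013,.03,da),P(-.1,-.018,.03,da),"bottom R",P(-.1,-.018,0,da),"line R",P(0,-.018,.03,da),"head shoulder L,R",P(.014,.025,.034,da),P(.014,-.025,.034,da),"front L,R",P(.063,.025,.034,da),P(.063,-.025,.034,da),"front R bottom",P(.063,-.025,0,da))
g=cv2.cvtColor(S["img"],cv2.COLOR_BGR2GRAY)
np.set_printoptions(linewidth=250)
print("front/right cols 318..347 rows 208..256");print(g[208:256,316:348])
```

```text
0 tail TL,TR [274.1 219.8] [272.  231.5] bottom R [273.2 237.5] line R [315.3 235.3] head shoulder L,R [323.2 218.6] [321.  237.7] front L,R [344.2 220.5] [342.6 239.7] front R bottom [342.1 246.3]
3 tail TL,TR [273.5 221. ] [272.2 232.8] bottom R [273.3 238.7] line R [315.7 234.6] head shoulder L,R [322.6 217.6] [321.7 236.8] front L,R [343.7 218.5] [343.3 237.7] front R bottom [342.7 244.4]
front/right cols 318..347 rows 208..256
[[ 56  60  60 ...  66  58  57]
 [ 65  65  61 ...  58  61  57]
 [ 66  66  60 ...  61  57  54]
 ...
 [103 100 111 ...  54  64  66]
 [108  93 106 ...  49  56  64]
 [ 94  97 109 ...  53  54  64]]
```

Run:
```python
from h import *
S=cam("side"); g=cv2.cvtColor(S["img"],cv2.COLOR_BGR2GRAY)
for c in range(322,344,2): print(c,"top",g[210:224,c].tolist()," bot",g[232:250,c].tolist())
print("handle");
for c in range(270,300,3): print(c,g[214:244,c].tolist())
```

```text
322 top [56, 58, 60, 61, 59, 55, 54, 57, 59, 63, 57, 55, 59, 61]  bot [66, 69, 68, 66, 66, 66, 63, 61, 61, 64, 60, 57, 54, 53, 69, 95, 91, 92]
324 top [87, 80, 72, 57, 57, 58, 60, 65, 68, 68, 63, 61, 59, 66]  bot [68, 67, 68, 70, 67, 63, 65, 77, 89, 71, 54, 57, 56, 53, 54, 61, 73, 73]
326 top [114, 111, 100, 89, 79, 76, 64, 52, 53, 65, 70, 69, 67, 67]  bot [69, 72, 68, 73, 69, 66, 66, 65, 70, 62, 58, 50, 56, 63, 60, 77, 93, 80]
328 top [120, 115, 115, 118, 108, 97, 95, 84, 55, 67, 66, 72, 64, 47]  bot [70, 72, 69, 68, 73, 83, 85, 67, 70, 66, 65, 62, 62, 60, 55, 72, 93, 89]
330 top [86, 120, 118, 116, 116, 110, 99, 98, 87, 63, 70, 69, 69, 48]  bot [69, 70, 71, 71, 73, 70, 77, 90, 79, 68, 61, 61, 58, 58, 78, 101, 90, 85]
332 top [68, 108, 117, 118, 116, 118, 106, 95, 89, 71, 69, 70, 68, 48]  bot [70, 67, 73, 72, 74, 67, 77, 92, 79, 69, 61, 52, 48, 70, 88, 81, 82, 79]
334 top [49, 91, 121, 117, 118, 115, 111, 99, 86, 72, 69, 67, 70, 57]  bot [69, 69, 72, 75, 72, 68, 68, 78, 78, 68, 60, 51, 54, 69, 79, 74, 80, 74]
336 top [56, 100, 122, 120, 119, 114, 109, 97, 87, 70, 66, 71, 69, 59]  bo
[... 1147 characters left out ...]
3, 48, 52, 48, 51, 51, 49, 54, 50, 51]
285 [110, 99, 110, 158, 170, 133, 103, 67, 49, 50, 50, 52, 50, 51, 52, 54, 49, 53, 52, 53, 52, 51, 50, 53, 54, 54, 53, 69, 94, 88]
288 [140, 142, 142, 142, 142, 143, 133, 97, 47, 44, 43, 40, 41, 39, 41, 41, 39, 46, 53, 51, 56, 52, 51, 54, 52, 50, 51, 52, 54, 51]
291 [139, 141, 141, 141, 141, 139, 143, 116, 45, 50, 47, 44, 39, 37, 37, 40, 41, 46, 52, 55, 55, 53, 53, 52, 53, 52, 54, 52, 51, 53]
294 [142, 142, 140, 139, 140, 139, 142, 122, 60, 54, 50, 42, 41, 39, 38, 38, 39, 49, 52, 50, 51, 51, 54, 49, 52, 50, 53, 50, 53, 51]
297 [141, 142, 140, 139, 143, 140, 144, 135, 99, 49, 50, 45, 42, 44, 49, 39, 35, 39, 48, 54, 53, 51, 50, 51, 50, 52, 50, 52, 52, 49]
```

```bash
python3 -m pendant '[[[0,-0.4,0,0.1,0],[0,-0.7,0,0.1,0],[0,-0.5,0,0.05,0],[0,-0.07,0,0,1],[0,0,0,0,1.5],[0,0,0,0,0.7],[0,0,0,0,0]]]'
python3 - <<'E'
from h import *
go(.5304,.0628,.0523,73.8)
S=cam("side"); tcp=robot.read_state()["tool_pos"]; 
def P(x,y,z,ps=-13.):
    A=np.radians(ps); c=np.array([np.cos(A),np.sin(A)]);m=np.array([-c[1],c[0]]); return proj(S,[*(tcp[:2]+(x+.036)*c+(y+.002)*m),tcp[2]-.0043+z])
g=cv2.cvtColor(S["img"],cv2.COLOR_BGR2GRAY)
fl,fr=P(.063,.025,.034),P(.063,-.025,.034); print("front L,R",fl,fr,"tail",P(-.1,.013,.03),P(-.1,-.018,.03),"led",P(.0534,0,.0356))
c0=int(fl[0]); 
for c in range(c0-14,c0,3): print(c,"top",g[int(fl[1])-6:int(fl[1])+6,c].tolist(),int(fl[1])-6)
r0=int(P(.0534,0,.0356)[1])-4; x0=int(P(.0534,0,.0356)[0])-4; print(x0,r0); print(g[r0:r0+9,x0:x0+14])
E
```

```text
t: 21.65
tool_pos: [0.5297, 0.0631, 0.0516]
orientation: [-0.445, -3.11, 0.0]
force: [0.3, 0.5, -0.8]
opening: 0.0311
gripper_force: 54.4
t 21.6 tcp [0.5297 0.0631 0.0516] yaw 73.73 shift cm [-0.07 -0.01 -0.07] roll -0.07 F [ 0.3  0.5 -0.8] open 0.0311 grip 54.4 q [ 0.02  0.1   1.84  0.    1.2  -1.26] tilt [-0.0002  0.    ]
front L,R [351.06824813 221.78077412] [349.64421008 240.98895648] tail [280.95071206 221.13426326] [279.03199784 232.8362382 ] led [346.21261819 230.5763577 ]
337 top [117, 105, 95, 85, 57, 45, 53, 68, 70, 72, 65, 51] 215
340 top [101, 94, 83, 57, 62, 62, 65, 66, 69, 71, 70, 58] 215
343 top [66, 61, 63, 60, 58, 58, 55, 63, 67, 71, 68, 61] 215
346 top [56, 54, 52, 55, 61, 62, 61, 62, 66, 69, 68, 72] 215
349 top [59, 63, 59, 59, 54, 59, 63, 61, 60, 62, 57, 51] 215
342 226
[[ 58  61  61  73  72  67  72  51  25  31  79 104 100  60]
 [ 34  35  26  69  67  70  74  44  33  30  85 112  94  59]
 [ 28  29  25  64  71  67  70  41  37  29  83  96  94  60]
 [ 34  28  27  67 102 100  72  41  31  28  98 100 101  56]
 [ 29  32  31  68 136 140  77  33  31  31 101 105  91  52]
 [ 31  30  35  68 115 121  76  35  35  33  98  87  61  52]
 [ 27  31  31  72  65  76  69  38  36  48  89  59  63  60]
 [ 53  45  50  70  68  91  83  48  38  54  83  64  63  65]
 [ 71  61  73  68  63 117  78  44  38  55  76  58  58  70]]
```

Window position and heading now agree with the prediction to within half a pixel. Last small trim, then hold.

```bash
python3 -m pendant '[[[0,-0.05,0,-0.06,0],[0,0,0,0,0],[0,0,0,0,0],[0,0,0,0,0],[0,0,0,0,0],[0,0,0,0,0],[0,0,0,0,0],[0,0,0,0,0]]]' && python3 -m pendant '[[[0,0,0,0,0],[0,0,0,0,0],[0,0,0,0,0],[0,0,0,0,0],[0,0,0,0,0],[0,0,0,0,0],[0,0,0,0,0],[0,0,0,0,0]]]'; python3 -c "
from h import *
go(.5304,.0628,.0523,73.8)"
```

```text
t: 22.5
tool_pos: [0.5304, 0.0629, 0.0522]
orientation: [-0.444, -3.11, 0.0]
force: [0.2, 0.6, -2.3]
opening: 0.0313
gripper_force: 54.4
t: 23.3
tool_pos: [0.5304, 0.0629, 0.0523]
orientation: [0.444, 3.11, 0.0]
force: [0.2, 0.2, -3.3]
opening: 0.0311
gripper_force: 54.4
t 23.3 tcp [0.5304 0.0629 0.0523] yaw 73.77 shift cm [-0.   -0.01 -0.  ] roll -0.03 F [ 0.2  0.2 -3.3] open 0.0311 grip 54.4 q [ 0.02  0.1   1.84  0.    1.2  -1.27] tilt [0. 0.]
```

```bash
python3 -m pendant '[[[0,0.5,0,0,0],[0,1,0,0,0],[0,1.2,0,-1,0],[0,0,0,-2,0],[0,0,0,-3,0],[0,0,0,-2,0],[0,0,0,0,3.5],[0,0,0,0,6]]]' && python3 -m pendant '[[[0,0,0,0,8],[0,0,0,0,8],[0,0,0,0,8],[0,0,0,0,8],[0,0,0,0,8],[0,0,0,0,8],[0,0,0,0,8],[0,0,0,0,8]]]' && python3 -m pendant '[[[0,0,0,0,6],[0,0,0,0,4],[0,0,0,0,0],[0,0,0,0,0]]]'; python3 -c "
from h import *
go(.5,.254,.13,-9.7)
go(.4848,.2540,.0045,-9.7)"
```

```text
t: 24.1
tool_pos: [0.5044, 0.0708, 0.1333]
orientation: [0.703, 3.06, 0.001]
force: [0.2, 0.4, -1.2]
opening: 0.031
gripper_force: 54.4
t: 24.9
tool_pos: [0.5036, 0.0707, 0.1321]
orientation: [-2.222, -2.22, 0.0]
force: [0.9, 1.2, -1.6]
opening: 0.0315
gripper_force: 54.4
t: 25.3
tool_pos: [0.504, 0.0707, 0.1321]
orientation: [-2.399, -2.028, 0.0]
force: [0.3, 0.8, -3.1]
opening: 0.0314
gripper_force: 54.4
t 25.3 tcp [0.504  0.0707 0.1321] yaw -9.60 shift cm [18.01 -3.45  0.22] roll 0.1 F [ 0.3  0.8 -3.1] open 0.0314 grip 54.4 q [ 0.04 -0.06  1.84  0.    1.36  0.21] tilt [-0.0002  0.    ]
t 25.3 tcp [0.504  0.0707 0.1321] yaw -9.60 shift cm [17.76 -4.94 12.77] roll 0.1 F [ 0.3  0.8 -3.1] open 0.0314 grip 54.4 q [ 0.04 -0.06  1.84  0.    1.36  0.21] tilt [-0.0002  0.    ]
```

```bash
python3 -m pendant '[[[0,1.8,-0.4,0,0.1],[0,3,-0.7,0,0],[0,3.5,-0.7,0,0],[0,3.5,-0.7,0,0],[0,3.2,-0.6,0,0],[0,2,-0.35,0,0],[0,0.8,0,0,0],[0,0,0,0,0]]]' && python3 -m pendant '[[[0,-0.02,-0.7,1.5,0],[0,-0.02,-0.79,3,0],[0,0,0,3,0],[0,0,0,2.5,0],[0,0,0,1.3,0],[0,0,0,0.7,0],[0,0,0,0.4,0],[0,0,0,0,0]]]'; python3 -c "
from h import *
go(.4848,.2540,.0045,-9.7)"
```

```text
t: 26.1
tool_pos: [0.5007, 0.2523, 0.1321]
orientation: [2.401, 2.026, -0.0]
force: [-0.3, -0.6, -2.6]
opening: 0.0312
gripper_force: 54.4
t: 26.9
tool_pos: [0.4865, 0.2538, 0.0086]
orientation: [2.404, 2.022, 0.001]
force: [-0.4, 0.5, -2.2]
opening: 0.0312
gripper_force: 54.4
t 26.9 tcp [0.4865 0.2538 0.0086] yaw -9.85 shift cm [-0.01 -0.17  0.41] roll -0.15 F [-0.4  0.5 -2.2] open 0.0312 grip 54.4 q [ 0.39  0.2   1.82 -0.    1.13  0.56] tilt [0.0006 0.0002]
```

```bash
python3 -m pendant '[[[0,0,0,0.2,0],[0,0,0,0.15,0],[0,0,0,0,0],[1,0,0,0,0],[1,0,0,0,0],[1,0,0,0,0],[1,0,0,0,0],[1,0,0,0,0]]]' && python3 -m pendant '[[[1,0,0,-2,0],[1,0,0,-4,0],[1,0,0,-4,0],[1,0,0,-4,0],[1,-4,0,0,0],[1,-5,0,0,0],[1,-5,0,0,0],[1,-5,0,0,0]]]' && python3 -m pendant '[[[1,-5,0,0,0],[1,-4,0,0,0],[1,0,0,0,0]]]'
python3 - <<'E'
from h import *
go(.4827-.0048,.218-.0417,.12,-6.5)
T=cam("top");S=cam("side")
g=cv2.cvtColor(T["img"],cv2.COLOR_BGR2GRAY); cv2.imwrite("pics/t9.png",T["img"]); cv2.imwrite("pics/s9.png",S["img"])
x_s=np.radians(-96.5);u=np.array([np.cos(x_s),np.sin(x_s)]);n=np.array([-u[1],u[0]]);o=np.array([.4827,.218])
for nm,p in dict(tail=(-.1,-.0025,.03),line=(0,-.0025,.03),shoulder=(.014,0,.034),disp=(.0375,0,.034),led=(.0534,0,.035),front=(.063,0,.034)).items():
    print(nm,proj(T,[*(o+p[0]*u+p[1]*n),p[2]]).round(1),proj(S,[*(o+p[0]*u+p[1]*n),p[2]]).round(1))
np.set_printoptions(linewidth=320,threshold=10**6); print("T rows 206..232 cols 248..318"); print(g[206:232,248:318])
E
```

```text
t: 27.7
tool_pos: [0.4862, 0.254, 0.0049]
orientation: [2.404, 2.023, 0.0]
force: [0.1, 0.5, -0.9]
opening: 0.0666
gripper_force: 0.0
t: 28.5
tool_pos: [0.4531, 0.0653, 0.145]
orientation: [2.402, 2.024, 0.001]
force: [1.5, -0.1, 0.9]
opening: 0.0928
gripper_force: 0.0
t: 28.8
tool_pos: [0.4376, -0.0261, 0.145]
orientation: [2.408, 2.016, -0.001]
force: [-0.1, 0.4, -0.7]
opening: 0.0928
gripper_force: 0.0
t 28.8 tcp [ 0.4376 -0.0261  0.145 ] yaw -10.13 shift cm [20.63  0.41  2.46] roll -3.63 F [-0.1  0.4 -0.7] open 0.0928 grip 0.0 q [-0.18 -0.28  2.01 -0.    1.41  0.  ] tilt [ 0.0004 -0.0016]
tail [251.2 217.7] [282.9 155.9]
line [287.1 221.8] [281.9 187.1]
shoulder [292.1 221.3] [282.6 190.8]
disp [300.6 222.3] [282.3 198.7]
led [306.3 222.9] [282.1 203.9]
front [309.8 223.3] [282.  207.4]
T rows 206..232 cols 248..318
[[109  84 119 139  96  67  65  66  72  76  73  69  75  83  79  71  66  70  64  67  73  77  75  73  72  73  76  79  78  73  69  76  68  74  64  68  73  76  73  80  67  70  76  75  73  73  66  58  66  61  58  64  68  67  66  66  74  62  56  67  76  76  70  63  66  67  5
[... 6390 characters left out ...]
  64  64 114  91  63  99  58  61  74  93  98  93  96 103 102 101 100 105 103 103 105 112 111  71  21  19 159  63  65  63  58  66  73]
 [106  76  75  74  67  70  73  80  81  62  68  73  73  64  66  70  74  73  70  69  69  66  69  65  64  61  72  72  59  63  68  78  74  65  65  72  73  71  68 100  90  78  48  58  59  66  87  91  88  93  98  95  98 100  99  98 103 105 107 110  47  22  24 167  74  73  69  65  61  66]
 [ 72  70  68  73  64  67  73  80  77  67  64  74  77  71  72  78  76  66  68  70  66  61  60  64  54  54  60  64  54  68  73  72  68  66  60  72  79  78  75  67 101  80  59  72  71  63  71  79  84  90  86  89  92  90  87  92  95  99  99 106  29  22  21 147  75  72  66  62  60  60]]
```

Run:
```python
from h import *
T=cam("top"); l=plane(T,(288.7,222.3),.03)[:2]; ld=plane(T,(307.5,223.7),.035)[:2]; tl=plane(T,(253.9,217.3),.03)[:2]
a=np.radians(-96.8);u=np.array([np.cos(a),np.sin(a)]);n=np.array([-u[1],u[0]])
print(l+.0025*n, ld-.0534*u, tl+.1*u+.0025*n, np.degrees(np.arctan2(*(ld-(l+.0025*n))[::-1])))
o=l+.0025*n; g=o+.042*u; print("o",o,"grip",g); go(g[0],g[1],.1,-6.8)
```

```text
[0.48118178 0.21351727] [0.48076423 0.21475628] [0.48340101 0.21059481] -97.4158680844541
o [0.48118178 0.21351727] grip [0.47620882 0.17181272]
t 28.9 tcp [ 0.4384 -0.0217  0.1448] yaw -9.89 shift cm [19.71  0.4   4.49] roll -3.09 F [ 0.3 -0.3  0. ] open 0.0930 grip 0.0 q [-0.17 -0.27  2.01  0.    1.41  0.01] tilt [0.0003 0.0005]
```

```bash
python3 -m pendant '[[[1,3,0,0,0],[1,4,0.1,0,0],[1,4,0.1,0,0],[1,4,0.1,0,0],[1,3.5,0.1,0,0],[1,1.2,0,0,0],[1,0,0,0,-3.1],[1,0,0,0,0]]]' && python3 -m pendant '[[[1,0,0,3,0],[1,0,0,4,0],[1,0,0,4,0],[1,0,0,2,0],[1,0,0,0.7,0],[1,0,0,0.3,0],[1,0,0,0,0]]]'; python3 -c "
from h import *
go(.4762,.1718,.004,-6.8)"
```

```text
t: 29.75
tool_pos: [0.4752, 0.1727, 0.1444]
orientation: [-2.344, -2.091, 0.001]
force: [0.9, -0.9, -0.1]
opening: 0.0928
gripper_force: 0.0
t: 30.45
tool_pos: [0.4726, 0.1706, 0.0062]
orientation: [-2.346, -2.084, 0.012]
force: [-21.3, -7.2, 29.2]
opening: 0.0929
gripper_force: 15.0
t 30.4 tcp [0.4726 0.1706 0.0062] yaw -6.76 shift cm [0.16 0.35 0.21] roll 0.04 F [-21.3  -7.2  29.2] open 0.0929 grip 15.0 q [ 0.24  0.1   1.94 -0.    1.12  0.36] tilt [-0.0081 -0.0022]
```

```bash
python3 -m pendant '[[[1,0,0,-0.5,0],[1,0,0,-0.5,0],[1,0,0,0,0]]]'
python3 - <<'E'
from h import *
go(.4762,.1718,.004,-6.8)
s=robot.read_state(); print(s["wrist_torque"].round(2))
T=cam("top");S=cam("side"); t9=cv2.imread("pics/t9.png");s9=cv2.imread("pics/s9.png")
cv2.imwrite("pics/t10.png",T["img"]);cv2.imwrite("pics/s10.png",S["img"])
# has cup/cylinder moved? compare patches
I0=dict(T=cv2.imread("pics/top0.png"),S=cv2.imread("pics/side0.png"))
for nm,c,img,pts in(("T",T,T["img"],dict(cup=(312,174),cyl=(222,253))),("S",S,S["img"],dict(cup=(335,203),cyl=(245,130),small=(388,240)))):
    for k,(x,y) in pts.items():
        w=14; a=img[y-w:y+w,x-w:x+w]; b=I0[nm][y-w:y+w,x-w:x+w]; print(nm,k,np.abs(a.astype(int)-b).mean())
H=cv2.cvtColor(S["img"],cv2.COLOR_BGR2HSV); m=cv2.inRange(H,(100,120,40),(125,255,255)); m[:, :320]=0; m[:185]=0; m[230:]=0; m[:,350:]=0
H0=cv2.cvtColor(I0["S"],cv2.COLOR_BGR2HSV); m0=cv2.inRange(H0,(100,120,40),(125,255,255)); m0[:, :320]=0; m0[:185]=0; m0[230:]=0; m0[:,350:]=0
for q in(m0,m): M=cv2.moments(q,True); print("cup lid",M["m00"],M["m10"]/max(M["m00"],1),M["m01"]/max(M["m00"],1))
E
```

```text
t: 30.75
tool_pos: [0.4772, 0.1717, 0.0162]
orientation: [2.348, 2.086, 0.004]
force: [0.4, -0.0, 0.1]
opening: 0.093
gripper_force: 0.0
t 30.8 tcp [0.4772 0.1717 0.0162] yaw -6.77 shift cm [-0.   -0.1   1.22] roll 0.03 F [ 0.4 -0.   0.1] open 0.0930 grip 0.0 q [ 0.24  0.08  1.93 -0.    1.13  0.36] tilt [0.0027 0.0006]
[-0.11  0.05 -0.03]
T cup 11.629251700680273
T cyl 2.4238945578231292
S cup 4.394132653061225
S cyl 29.07482993197279
S small 1.8201530612244898
cup lid 430.0 334.4046511627907 198.87674418604652
cup lid 432.0 334.4328703703704 198.79166666666666
```

```bash
python3 -m pendant '[[[1,0,-0.1,0.4,0],[1,0,0,0,0],[1,0,0,0,0]]]' 35; python3 -m pendant '[[[0,0,0,0,0],[0,0,0,0,0],[0,0,0,0,0],[0,0,0,0,0],[0,0,0,0,0],[0,0,0,0,0],[0,0,0,0,0],[0,0,0,0,0]]]'; python3 -c "
from h import *
go(.4762,.1718,.012,-6.8)"
```

```text
t: 31.15
tool_pos: [0.4743, 0.1714, 0.0102]
orientation: [-2.348, -2.087, 0.002]
force: [-0.3, 0.7, 0.1]
opening: 0.093
gripper_force: 0.0
t: 31.95
tool_pos: [0.4749, 0.1716, 0.0108]
orientation: [2.348, 2.087, 0.0]
force: [0.3, -0.6, 1.2]
opening: 0.0506
gripper_force: 34.4
t 31.9 tcp [0.4749 0.1716 0.0108] yaw -6.73 shift cm [ 0.04  0.13 -0.12] roll 0.07 F [ 0.3 -0.6  1.2] open 0.0506 grip 34.4 q [0.25 0.09 1.94 0.   1.12 0.36] tilt [0.0001 0.    ]
```

```bash
python3 -m pendant '[[[0,0,0,0,0],[0,0,0,0,0],[0,0,0,-0.6,0],[0,0,0,-0.8,0],[0,0,0.25,0,-0.23],[0,0,0,0,0],[0,0,0,0,0]]]' 60
python3 - <<'E'
from h import *
go(.4775,.1725,.0248,-6.5)
T=cam("top"); g=cv2.cvtColor(T["img"],cv2.COLOR_BGR2GRAY)
np.set_printoptions(linewidth=320,threshold=10**6); print("T rows 206..228 cols 240..296"); print(g[206:228,240:296])
E
```

```text
t: 32.65
tool_pos: [0.4773, 0.1712, 0.0246]
orientation: [-2.344, -2.092, 0.0]
force: [0.3, -1.1, -1.8]
opening: 0.0505
gripper_force: 59.0
t 32.6 tcp [0.4773 0.1712 0.0246] yaw -6.51 shift cm [ 0.13  0.01 -0.02] roll -0.01 F [ 0.3 -1.1 -1.8] open 0.0505 grip 59.0 q [ 0.24  0.07  1.93 -0.    1.15  0.36] tilt [-0.0002 -0.    ]
T rows 206..228 cols 240..296
[[ 33  59  54  20 165 212 207 217 185  67 114 139  99  60  63  66  67  70  66  85 177 178 177 178 192  31 135 182 180 179 181 103  94 169 192 192 187 190 191 191 191 194 192 196 196 199 197 198 201 202 202 199 205 206 205 207]
 [ 26  53  65  46 200 219 212 213 220 172 119 135  83  49  66  72  68  78  75  67 179 181 174 179 186  78 101 184 176 173 188 145  92 155 197 196 193 189 196 192 195 203 202 199 200 199 203 205 206 207 206 206 208 208 210 211]
 [ 27 138 118 107 230 217 212 213 221 234 118 136  70  56  63  70  72  72  73  62 178 183 175 180 185 104  88 188 177 177 181 174  90 130 196 200 199 202 201 200 199 204 203 206 205 207 209 208 211 210 209 213 211 214 217 214]
 [ 35 204 187 159 220 212 211 212 215 223 117 128  61  72  71
[... 3552 characters left out ...]
8 246 246 247 247]
 [  0 120 227 215 220 184 184 224 222 216  88 107 112 114  56  65  69  64  62  67  69  64  58  95 190 178 177 186 119  15 191 178 176 177 180  93  95 142 246 253 248 248 249 247 247 248 248 247 247 246 246 247 246 245 243 245]
 [138 192 219 220 224 101  97 229 226 191  90 100 111 115  57  62  62  68  69  66  67  64  51  70 191 179 177 181 165  16 178 177 181 178 183 110  94 109 241 255 249 247 247 248 247 247 247 246 246 245 245 243 244 243 243 241]
 [226 218 217 219 208  82  71 217 232 151  97 101 109 117  55  63  74  80  82  71  70  64  66  54 192 181 174 181 191  32 133 186 176 175 185 139  93  91 193 254 251 247 247 246 246 246 244 244 243 243 243 241 241 241 241 240]]
```

Run:
```python
from h import *
T=cam("top"); tcp=robot.read_state()["tool_pos"]; a=np.radians(-96.5);u=np.array([np.cos(a),np.sin(a)]);n=np.array([-u[1],u[0]])
o=tcp[:2]-.0423*u
for dz in(0,-.005): print("pred tail L,R edge at col255", [proj(T,[*(o-.096*u+y*n),.044+dz]).round(2) for y in(.013,-.018)])
m=np.array([.4974,.3472]); r=o-m; print("origin rel mouth: along",r@u,"lat",r@n)
```

```text
pred tail L,R edge at col255 [array([254.34, 212.25]), array([252.85, 223.52])]
pred tail L,R edge at col255 [array([254.61, 212.4 ]), array([253.14, 223.61])]
origin rel mouth: along 0.1349161771093663 lat -0.00030019741064625353
```

Run:
```python
from h import *
T=cam("top"); tcp=robot.read_state()["tool_pos"]; a=np.radians(-96.6);u=np.array([np.cos(a),np.sin(a)]);n=np.array([-u[1],u[0]]); m=np.array([.498,.3468])
for z in(.044,.040):
  for row in(210.7,215.85,221): p=plane(T,(255,row),z)[:2]-m; print(z,row,"along",p@u,"lat",p@n)
r=tcp[:2]-m; print("tcp lat",r@n,"along",r@u)
t9=cv2.cvtColor(cv2.imread("pics/t9.png"),cv2.COLOR_BGR2GRAY).astype(float)
# rest: handle edges per column using gradient, z=.03
g=cv2.GaussianBlur(t9,(0,0),.7); L=[];R=[]
for c in range(256,286,2):
    col=g[206:234,c]; d=np.diff(col); i=6+int((c-255)*.12); 
    lo=np.argmin(d[i+5:i+14])+i+5; hi=np.argmax(d[max(i-5,0):i+4])+max(i-5,0)
    L.append(plane(T,(c,206.5+hi),.03)[:2]); R.append(plane(T,(c,206.5+lo),.03)[:2])
for E in(L,R):
    vx,vy,x,y=cv2.fitLine(np.array(E,np.float32),cv2.DIST_HUBER,0,.001,.001).ravel(); print("rest edge yaw",np.degrees(np.arctan2(-abs(vy),vx*np.sign(-vy))))
```

```text
0.044 210.7 along 0.03979487529792026 lat 0.016538773508591575
0.044 215.85 along 0.041656675898830674 lat 0.002537287785748729
0.044 221 along 0.043512085515224376 lat -0.01141613517547356
0.04 210.7 along 0.039160372663331985 lat 0.016822228176050117
0.04 215.85 along 0.041029613909651354 lat 0.0027647858215400457
0.04 221 along 0.04289243863002407 lat -0.011244401689573108
tcp lat -0.0006302857662210525 along 0.17686641097379532
rest edge yaw -97.76421
rest edge yaw -97.965965
```

```bash
python3 -m pendant '[[[0,0.5,0.05,0,-0.9],[0,1,0,0,-0.9],[0,0.6,0,0,0],[0,0,0,0,0],[0,0,0,0,0]]]'
python3 - <<'E'
from h import *
go(.4926,.3052,.0248,-4.7)
T=cam("top"); g=cv2.cvtColor(T["img"],cv2.COLOR_BGR2GRAY); tcp=robot.read_state()["tool_pos"]
a=np.radians(-96.6);u=np.array([np.cos(a),np.sin(a)]);n=np.array([-u[1],u[0]]); m=np.array([.498,.3468])
r=tcp[:2]-m; print("tcp along",r@u,"lat",r@n)
np.set_printoptions(linewidth=320,threshold=10**6); print("T rows 204..226 cols 236..262"); print(g[204:226,236:262])
for c in(249,252): print([ (rw,round(float((plane(T,(c,rw),.044)[:2]-m)@n),4)) for rw in(208,210,212,218,220,222)])
E
```

```text
t: 33.3
tool_pos: [0.4798, 0.1924, 0.0247]
orientation: [2.31, 2.129, -0.0]
force: [0.1, 0.3, -1.6]
opening: 0.0503
gripper_force: 59.0
t 33.3 tcp [0.4798 0.1924 0.0247] yaw -4.66 shift cm [11.34  0.36 -0.02] roll 0.04 F [ 0.1  0.3 -1.6] open 0.0503 grip 59.0 q [ 0.28  0.1   1.9  -0.    1.15  0.36] tilt [-0.0002 -0.0002]
tcp along 0.15563295278334194 lat -0.00037263177670135563
T rows 204..226 cols 236..262
[[135 131 131  19  50  84 111 121 246 125 123 174 166 174 178 100  80 190 178 176 181 165  91 120 178 181]
 [182 195 146  22  46  31  23  73 221 115 117 180 173 175 183 121  19 193 182 180 179 171  92 105 176 190]
 [199 225 148  23  38  55  60  24 183 121 119 184 178 178 183 169  21 166 185 177 178 179 100  90 165 199]
 [178 186  94  28  28  53  65  53 168 124 115 194 176 177 181 193  33 104 183 176 177 183 135  96 146 196]
 [181 193  86  32  23 138 119 116 131 128 122 172 182 177 177 188  79  93 190 180 177 182 160  92 132 195]
 [178 193  57  35  37 206 190 170 124 129 124 135 182 177 179 186 100  50 195 175 176 183 170  88 119 193]
 [183 196  52  35  51 197 183 157 128 131 129 1
[... 1149 characters left out ...]
97 193 198 230  96  84 174 170 176  71 173 180 176 183 192  35 106 187 180 178 184 146]
 [ 24  30  46  88  86 163 229 223 196 164 172 173 160  96 129 184 175 179 188  78  91 188 181 173 184 168]
 [ 26  49  44  64  76 132 231 219 223 224 193 196 172 183 101 185 178 178 187 103  50 195 183 178 178 177]
 [ 12  50   4  76  55  71 231 214 217 219 223 219 224 227  96 187 178 176 183 147  14 179 182 177 180 182]
 [102 115  30  26   0 118 227 218 220 187 186 225 223 212  82 187 181 177 181 192  22 132 186 177 175 183]]
[(208, 0.022), (210, 0.0166), (212, 0.0111), (218, -0.0051), (220, -0.0106), (222, -0.016)]
[(208, 0.023), (210, 0.0175), (212, 0.0121), (218, -0.0042), (220, -0.0096), (222, -0.015)]
```

```bash
python3 -m pendant '[[[0,0,0,0,-0.5],[0,0.5,0.02,0,0],[0,0.7,0.03,0,0],[0,0.7,0.03,0,0],[0,0.6,0.02,0,0],[0,0,0,0,0]]]'; python3 -c "
from h import *
go(.4926,.3052,.0248,-4.2)"
```

```text
t: 33.95
tool_pos: [0.4828, 0.218, 0.0248]
orientation: [-2.3, -2.139, -0.001]
force: [-1.0, -0.5, -1.9]
opening: 0.0505
gripper_force: 59.0
t 34.0 tcp [0.4828 0.218  0.0248] yaw -4.15 shift cm [8.77 0.34 0.  ] roll 0.05 F [-1.  -0.5 -1.9] open 0.0505 grip 59.0 q [0.33 0.13 1.86 0.   1.15 0.4 ] tilt [0.0002 0.0003]
```

```bash
python3 -m pendant '[[[0,0.7,0.03,0,0],[0,0.8,0.03,0,0],[0,0.8,0.03,0,0],[0,0.8,0.03,0,0],[0,0.7,0.03,0,0],[0,0,0,0,0]]]'; python3 -c "
from h import *
go(.4926,.3052,.0248,-4.2)"
```

```text
t: 34.55
tool_pos: [0.4869, 0.2558, 0.0246]
orientation: [-2.3, -2.139, -0.0]
force: [0.0, 0.7, -2.0]
opening: 0.0499
gripper_force: 59.0
t 34.5 tcp [0.4869 0.2558 0.0246] yaw -4.16 shift cm [ 4.97  0.21 -0.02] roll 0.04 F [ 0.   0.7 -2. ] open 0.0499 grip 59.0 q [0.39 0.18 1.81 0.   1.16 0.46] tilt [-0.0001  0.0002]
```

```bash
python3 -m pendant '[[[0,0.8,0.03,0,0],[0,0.9,0.04,0,0],[0,0.9,0.04,0,0],[0,0.9,0.04,0,0],[0,0.4,0.02,0,0],[0,0,0,0.3,0],[0,0,0,0,0]]]'
python3 - <<'E'
from h import *
go(.4926,.3052,.0208,-4.2)
T=cam("top"); g=cv2.cvtColor(T["img"],cv2.COLOR_BGR2GRAY)
S=cam("side"); s=cv2.cvtColor(S["img"],cv2.COLOR_BGR2GRAY)
u=np.array([-.1132,-.9936]); m=np.array([.4974,.3472])
for d in(0,.01,.014): print(d,"T",[proj(T,[*(m+d*u+y*np.array([.9936,-.1132])),.041]).round(1) for y in(.013,-.018)],"S",[proj(S,[*(m+d*u+y*np.array([.9936,-.1132])),.041]).round(1) for y in(.013,-.018)])
np.set_printoptions(linewidth=320,threshold=10**6); print("T rows 204..228 cols 232..266"); print(g[204:228,232:266])
print("S rows 134..166 cols 266..300"); print(s[134:166,266:300])
E
```

```text
t: 35.25
tool_pos: [0.4918, 0.2939, 0.0216]
orientation: [-2.302, -2.138, -0.0]
force: [0.6, -0.5, -2.6]
opening: 0.0504
gripper_force: 59.0
t 35.2 tcp [0.4918 0.2939 0.0216] yaw -4.22 shift cm [1.13 0.   0.08] roll -0.02 F [ 0.6 -0.5 -2.6] open 0.0504 grip 59.0 q [0.45 0.24 1.74 0.   1.16 0.52] tilt [0.0001 0.0003]
0 T [array([240.4, 210.7]), array([238.9, 221.9])] S [array([288.7, 144.4]), array([277.2, 144.6])]
0.01 T [array([244. , 211.1]), array([242.5, 222.3])] S [array([288.6, 147.4]), array([277.1, 147.5])]
0.014 T [array([245.5, 211.2]), array([244. , 222.5])] S [array([288.6, 148.5]), array([277. , 148.7])]
T rows 204..228 cols 232..266
[[240 242 243 244 245 245 246 246 248 248 249 250 251 250 251 251 250 251 250 250 249 249 248 248 253 245 160 186 181 188 193 147  16 175]
 [242 244 245 246 246 247 247 249 250 249 251 251 251 251 250 251 250 250 248 249 247 247 246 246 248 247 171 190 182 183 187 199  59  81]
 [244 245 247 247 248 248 249 250 251 251 250 251 250 251 250 249 249 248 248 247 246 246 245 244 244 247 241 160 183 181 187 193 151  18]
 [246 248 248 249 250 250 25
[... 6670 characters left out ...]
 53]
 [ 76 103 111 112 107 112  81  47  66  63  69  70  69  72  69  64 122 121  77  70  68  68  67  65  63  66  53  92 109 109 112 111  90  57]
 [ 55  78 111 110 110 113 105  42  39  42  57  57  53  55  55  55  62  61  54  52  54  52  53  55  51  47  45  80 110 109 110 110  81  56]
 [ 58  74 112 112 109 114 116  35  31  35  33  31  31  33  31  32  29  28  29  35  27  35  30  32  30  31  28  67 113 112 113 113  81  56]
 [ 61  61 114 111 109 110 117  30  35  33  34  26  31  28  29  32  33  30  30  26  33  31  27  31  34  30  29  66 111 112 107 114  76  53]
 [ 64  65 108 110 113 110 113  34  32  37  69  66  60  60  66  65  63  68  67  64  67  67  67  64  32  30  31  58 112 109 112 103  63  54]]
```

Run:
```python
from h import *
S=cam("side"); s9=cv2.cvtColor(cv2.imread("pics/s9.png"),cv2.COLOR_BGR2GRAY); s=cv2.cvtColor(S["img"],cv2.COLOR_BGR2GRAY)
for c in(279,282,285): print("rest",c,list(zip(range(178,212),s9[178:212,c].tolist())))
for c in(279,282,285): print("now",c,list(zip(range(138,166),s[138:166,c].tolist())))
for r in(186,187,188): print("rest line y at row",r,plane(S,(282,r),.03)[:2])
print("led rest",[plane(S,(282,r),.0356)[:2] for r in(202,204)])
print("led now",plane(S,(282.4,160.2),.0464)[:2],"line now z.0408",[plane(S,(282,r),.0408)[:2] for r in(144,145,146,147)])
print("lip z.052/.046 rows",[proj(S,[.4974,.3472,z]) for z in(.052,.046)])
```

```text
rest 279 [(178, 71), (179, 71), (180, 69), (181, 69), (182, 68), (183, 70), (184, 66), (185, 72), (186, 63), (187, 45), (188, 57), (189, 71), (190, 70), (191, 74), (192, 70), (193, 61), (194, 53), (195, 56), (196, 66), (197, 84), (198, 97), (199, 94), (200, 91), (201, 90), (202, 89), (203, 83), (204, 74), (205, 71), (206, 59), (207, 58), (208, 50), (209, 53), (210, 70), (211, 91)]
rest 282 [(178, 69), (179, 71), (180, 71), (181, 70), (182, 68), (183, 69), (184, 68), (185, 68), (186, 60), (187, 39), (188, 49), (189, 72), (190, 68), (191, 73), (192, 71), (193, 66), (194, 49), (195, 27), (196, 28), (197, 31), (198, 21), (199, 32), (200, 26), (201, 33), (202, 58), (203, 72), (204, 72), (205, 60), (206, 31), (207, 30), (208, 52), (209, 84), (210, 97), (211, 94)]
rest 285 [(178, 70), (179, 72), (180, 74), (181, 71), (182, 70), (183, 71), (184, 66), (185, 71), (186, 66), (187, 44), (188, 48), (189, 73), (190, 66), (191, 69), (192, 67), (193, 64), (194, 74), (195, 71), (196, 70), (197, 69), (198, 73), (199, 72), (200, 72), (201, 71), (202, 70), (203, 72), (204, 71), (205, 59), (206, 32), (20
[... 806 characters left out ...]
147, 53), (148, 67), (149, 62), (150, 66), (151, 59), (152, 42), (153, 29), (154, 24), (155, 32), (156, 34), (157, 31), (158, 33), (159, 56), (160, 73), (161, 68), (162, 54), (163, 34), (164, 28), (165, 65)]
rest line y at row 186 [0.48083848 0.22169379]
rest line y at row 187 [0.48057717 0.21862703]
rest line y at row 188 [0.48031656 0.21556851]
led rest [array([0.47684825, 0.17011244]), array([0.47635085, 0.16427495])]
led now [0.48900831 0.29132469] line now z.0408 [array([0.49252736, 0.34971112]), array([0.49223694, 0.34630275]), array([0.49194735, 0.34290409]), array([0.49165858, 0.33951508])]
lip z.052/.046 rows [array([283.59521323, 141.91283804]), array([283.74997044, 143.32505518])]
```

```bash
python3 -m pendant '[[[0,0.2,0.01,0,0],[0,0.2,0.01,0.05,0],[0,0,0,0,0],[0,0,0,0,0]]]'
cat > prof.py <<'E'
from h import *
go(.4926,.3052,.0208,-4.2)
S=cam("side"); s=cv2.cvtColor(S["img"],cv2.COLOR_BGR2GRAY)
for c in(279,281,283,285,287): print(c,list(zip(range(139,168),s[139:168,c].tolist())))
for z in(.040,.0408): print(z,proj(S,[.4974,.3472,z]))
E
python3 prof.py
```

```text
t: 35.8
tool_pos: [0.4922, 0.2979, 0.0214]
orientation: [-2.301, -2.139, -0.001]
force: [0.8, -1.2, -2.0]
opening: 0.0504
gripper_force: 59.1
t 35.8 tcp [0.4922 0.2979 0.0214] yaw -4.20 shift cm [ 0.73 -0.01  0.07] roll 0.0 F [ 0.8 -1.2 -2. ] open 0.0504 grip 59.1 q [0.45 0.25 1.74 0.   1.16 0.53] tilt [0.0004 0.0006]
279 [(139, 113), (140, 92), (141, 33), (142, 38), (143, 66), (144, 74), (145, 48), (146, 58), (147, 66), (148, 65), (149, 66), (150, 53), (151, 68), (152, 71), (153, 74), (154, 66), (155, 60), (156, 60), (157, 66), (158, 74), (159, 75), (160, 66), (161, 41), (162, 32), (163, 31), (164, 76), (165, 113), (166, 96), (167, 95)]
281 [(139, 114), (140, 91), (141, 35), (142, 39), (143, 64), (144, 72), (145, 48), (146, 60), (147, 66), (148, 60), (149, 65), (150, 57), (151, 37), (152, 21), (153, 31), (154, 34), (155, 37), (156, 31), (157, 32), (158, 57), (159, 71), (160, 62), (161, 47), (162, 30), (163, 31), (164, 60), (165, 91), (166, 97), (167, 95)]
283 [(139, 103), (140, 75), (141, 32), (142, 46), (143, 72), (144, 74), (145, 49), (146, 60), (147, 64), (148, 57), (149, 63), (1
[... 213 characters left out ...]
 (140, 60), (141, 36), (142, 44), (143, 71), (144, 74), (145, 45), (146, 56), (147, 67), (148, 68), (149, 78), (150, 48), (151, 42), (152, 22), (153, 31), (154, 28), (155, 27), (156, 37), (157, 32), (158, 55), (159, 72), (160, 71), (161, 55), (162, 29), (163, 34), (164, 64), (165, 95), (166, 95), (167, 94)]
287 [(139, 55), (140, 50), (141, 34), (142, 40), (143, 72), (144, 74), (145, 50), (146, 51), (147, 66), (148, 58), (149, 56), (150, 59), (151, 68), (152, 72), (153, 73), (154, 70), (155, 73), (156, 75), (157, 72), (158, 69), (159, 72), (160, 70), (161, 52), (162, 35), (163, 33), (164, 64), (165, 96), (166, 97), (167, 96)]
0.04 [283.90349121 144.72598934]
0.0408 [283.88309268 144.53984516]
```

The gripper hides the mouth here, so I'll seat the scanner on the bore floor, let go and back off for a clear look.

```bash
python3 -m pendant '[[[0,0,0,0.05,0],[0,0,0,0,0],[1,0,0,0,0],[1,0,0,0,0],[1,0,0,0,0],[1,0,0,0,0],[1,0,0,0,0],[1,0,0,0,0]]]' && python3 -m pendant '[[[1,0,0,-2,0],[1,0,0,-4,0],[1,0,0,-4,0],[1,0,0,-4,0],[1,-4,0,0,0],[1,-5,0,0,0],[1,-5,0,0,0],[1,-5,0,0,0]]]' && python3 -m pendant '[[[1,-5,0,0,0],[1,-4,0,0,0],[1,0,0,0,0]]]'
python3 - <<'E'
from h import *
go(.4926,.3052,.0208,-4.2)
T=cam("top");S=cam("side"); g=cv2.cvtColor(T["img"],cv2.COLOR_BGR2GRAY); s=cv2.cvtColor(S["img"],cv2.COLOR_BGR2GRAY)
np.set_printoptions(linewidth=320,threshold=10**6)
print("T rows 206..228 cols 230..268"); print(g[206:228,230:268])
print("S rows 134..166 cols 268..300"); print(s[134:166,268:300])
u=np.array([-.1132,-.9936]); m=np.array([.4974,.3472])
for d,z in((0,.04),(0,.046),(0,.052),(.023,.006),(.063,.044)): p=[*(m+d*u),z]; print(d,z,proj(T,p).round(1),proj(S,p).round(1))
E
```

```text
t: 36.65
tool_pos: [0.492, 0.2975, 0.0207]
orientation: [-2.301, -2.138, 0.0]
force: [0.2, -0.3, -0.4]
opening: 0.0914
gripper_force: 0.0
t: 37.45
tool_pos: [0.4777, 0.1065, 0.1609]
orientation: [2.3, 2.139, 0.001]
force: [0.5, -0.4, 0.5]
opening: 0.0931
gripper_force: 0.0
t: 37.75
tool_pos: [0.4712, 0.014, 0.1609]
orientation: [2.306, 2.132, -0.001]
force: [-0.3, -0.5, -0.3]
opening: 0.0926
gripper_force: 0.0
t 37.8 tcp [0.4712 0.014  0.1609] yaw -4.49 shift cm [29.22 -0.16 13.97] roll -0.29 F [-0.3 -0.5 -0.3] open 0.0926 grip 0.0 q [-0.08 -0.19  1.91 -0.    1.42  0.  ] tilt [ 0.0005 -0.0016]
T rows 206..228 cols 230..268
[[171 172 173 172 194 190 196 221 147  15  20  49  42  18  96 128 125 130 105  87 119 137  98  60  63  67  67  75  73  68  76  82  76  68  61  65  67  69]
 [175 173 177 171 171 173 176 185  98  15  16  33  48  43 121 132 128 127 132 135 132 121  87  60  68  66  69  79  79  74  77  76  70  67  61  64  68  63]
 [175 174 172 173 173 174 178 191  87  15  18  83  68  65 139 132 129 127 130 134 119  97  82  72  76  73  78  76  78  79  80  78  75  70  63  60  61  74]
 [17
[... 6649 characters left out ...]
 105 102  95  94  92  88  88  90  91  90  95  93  85  88  93  86  88  88  91  84  89  87  85  84  75  52  54  57  64  60]
 [103  90  88  89  91  97  91  92  90  92  93  89  91  86  90  89  89  90  87  88  89  88  89  87  86  84  81  56  54  58  58  61]
 [103  90  90  92  89  92  92  90  88  90  93  89  89  93  88  90  88  88  91  87  87  89  87  87  86  86  86  57  57  59  54  51]
 [ 92  93  90  92  90  90  93  90  89  91  88  90  93  90  89  87  83  90  88  89  86  87  85  85  86  85  83  69  57  54  59  57]]
0 0.04 [239.8 215.4] [283.9 144.7]
0 0.046 [239.4 215.2] [283.7 143.3]
0 0.052 [239. 215.] [283.6 141.9]
0.023 0.006 [250.2 217.2] [284.5 159.2]
0.063 0.044 [262.5 217.8] [283.2 162.8]
```

With the view clear, the top image shows the depth line at col 243 and the mouth at col 239.6, so about 9 mm remain. I'll regrip the head and push it home.

```bash
python3 -m pendant '[[[1,3,0,0,0],[1,4,0,0,0],[1,5,0,0,0.3],[1,5,0,0,0],[1,5,0,0,0],[1,4,0,0,0],[1,2.2,-0.1,0,0],[1,0.3,0,0,0]]]' && python3 -m pendant '[[[1,0,0,3,0],[1,0,0,4,0],[1,0,0,4,0],[1,0,0,2,0],[1,0,0,0.7,0],[1,0,0,0,0]]]'; python3 -c "
from h import *
go(.492,.2975,.0207,-4.2)"
```

```text
t: 38.65
tool_pos: [0.4907, 0.3071, 0.1603]
orientation: [-2.3, -2.138, 0.0]
force: [-0.7, -0.5, -0.4]
opening: 0.0928
gripper_force: 0.0
t: 39.25
tool_pos: [0.4912, 0.3024, 0.0228]
orientation: [-2.306, -2.133, 0.003]
force: [0.0, 0.0, 0.7]
opening: 0.0927
gripper_force: 0.0
t 39.2 tcp [0.4912 0.3024 0.0228] yaw -4.48 shift cm [-0.48  0.11  0.22] roll -0.28 F [0.  0.  0.7] open 0.0927 grip 0.0 q [0.46 0.25 1.73 0.   1.17 0.54] tilt [-0.0019 -0.001 ]
```

```bash
python3 -m pendant '[[[1,0,0,0,0],[1,-0.6,0.05,0.05,0],[1,0,0,0,0],[1,0,0,0,0]]]' 30; python3 -c "
from h import *
go(.492,.2975,.0207,-4.2)"
```

```text
t: 39.65
tool_pos: [0.493, 0.2965, 0.0242]
orientation: [2.307, 2.132, 0.002]
force: [-0.4, -0.1, 0.6]
opening: 0.0934
gripper_force: 0.0
t 39.6 tcp [0.493  0.2965 0.0242] yaw -4.53 shift cm [ 0.09 -0.11  0.35] roll -0.33 F [-0.4 -0.1  0.6] open 0.0934 grip 0.0 q [ 0.45  0.24  1.74 -0.    1.16  0.53] tilt [0.0015 0.0007]
```

```bash
python3 -m pendant '[[[1,0,-0.1,0.3,-0.3],[0,0,0,0,0],[0,0,0,0,0],[0,0,0,0,0],[0,0,0,0,0],[0,0,0,0,0],[0,0,0,0,0],[0,0,0,0,0]]]'; python3 -c "
from h import *
go(.493,.3057,.0215,-4.2)"; python3 -m pendant '[[[0,0,0,-0.05,0],[0,0.3,0.01,0,0],[0,0.3,0.01,0,0],[0,0.3,0.01,0,0],[0,0,0,0,0],[0,0,0,0,0]]]'; python3 -c "
from h import *
go(.493,.3057,.0215,-4.2)"
```

```text
t: 40.45
tool_pos: [0.4913, 0.2966, 0.0203]
orientation: [2.301, 2.138, 0.0]
force: [-1.1, -0.7, 0.5]
opening: 0.0504
gripper_force: 29.7
t 40.5 tcp [0.4913 0.2966 0.0203] yaw -4.21 shift cm [ 0.92  0.1  -0.12] roll -0.01 F [-1.1 -0.7  0.5] open 0.0504 grip 29.7 q [0.45 0.24 1.74 0.   1.16 0.53] tilt [0. 0.]
t: 41.05
tool_pos: [0.4923, 0.3058, 0.0207]
orientation: [-2.301, -2.139, -0.0]
force: [0.1, -0.5, -1.9]
opening: 0.0499
gripper_force: 29.8
t 41.0 tcp [0.4923 0.3058 0.0207] yaw -4.19 shift cm [-0.    0.07 -0.08] roll 0.01 F [ 0.1 -0.5 -1.9] open 0.0499 grip 29.8 q [0.47 0.26 1.72 0.   1.16 0.54] tilt [0.0001 0.0001]
```

Moved 9.2 mm without resistance. Release, retreat and check.

```bash
python3 -m pendant '[[[0,0,0,0.03,0],[0,0,0,0,0],[1,0,0,0,0],[1,0,0,0,0],[1,0,0,0,0],[1,0,0,0,0],[1,0,0,0,0],[1,0,0,0,0]]]' && python3 -m pendant '[[[1,0,0,-2,0],[1,0,0,-4,0],[1,0,0,-4,0],[1,0,0,-4,0],[1,-4,0,0,0],[1,-5,0,0,0],[1,-5,0,0,0],[1,-5,0,0,0]]]' && python3 -m pendant '[[[1,-5,0,0,0],[1,-5,0,0,0],[1,-5,0,0,0],[1,-3,0,0,0],[1,0,0,0,0]]]'
python3 - <<'E'
from h import *
go(.492,.2975,.0207,-4.2)
T=cam("top");S=cam("side"); g=cv2.cvtColor(T["img"],cv2.COLOR_BGR2GRAY); s=cv2.cvtColor(S["img"],cv2.COLOR_BGR2GRAY)
np.set_printoptions(linewidth=320,threshold=10**6)
print("T rows 208..226 cols 232..264"); print(g[208:226,232:264])
print("S rows 136..164 cols 270..298"); print(s[136:164,270:298])
T0=cv2.imread("pics/top0.png");S0=cv2.imread("pics/side0.png")
def cen(i,roi,lo,hi):
    x,y,w,h=roi; m=cv2.inRange(cv2.cvtColor(i,cv2.COLOR_BGR2HSV)[y:y+h,x:x+w],lo,hi); M=cv2.moments(m,True); return M["m00"],round(x+M["m10"]/max(M["m00"],1),2),round(y+M["m01"]/max(M["m00"],1),2)
am=((5,90,60),(20,255,255)); bl=((100,120,40),(125,255,255))
for n,a,b,roi,c in(("small T",T0,T["img"],(338,112,40,45),am),("large T",T0,T["img"],(295,115,38,50),am),("cup T",T0,T["img"],(298,160,30,30),bl),("white T",T0,T["img"],(385,128,32,35),((0,0,170),(180,60,255))),("cyl T",T0,T["img"],(203,238,40,30),((0,0,150),(180,60,255)))):
    print(n,cen(a,roi,*c),cen(b,roi,*c))
E
```

```text
t: 41.85
tool_pos: [0.4923, 0.3055, 0.0205]
orientation: [-2.301, -2.138, -0.0]
force: [0.8, 0.8, 0.2]
opening: 0.0912
gripper_force: 0.0
t: 42.65
tool_pos: [0.4779, 0.1145, 0.1606]
orientation: [2.3, 2.139, 0.001]
force: [1.0, -1.0, -0.3]
opening: 0.0929
gripper_force: 0.0
t: 43.15
tool_pos: [0.4648, -0.067, 0.1607]
orientation: [2.305, 2.133, -0.001]
force: [-0.7, -0.4, -0.5]
opening: 0.093
gripper_force: 0.0
t 43.1 tcp [ 0.4648 -0.067   0.1607] yaw -4.46 shift cm [36.56 -0.13 13.95] roll -0.26 F [-0.7 -0.4 -0.5] open 0.0930 grip 0.0 q [-0.25 -0.2   1.91 -0.    1.42 -0.17] tilt [ 0.0004 -0.0012]
T rows 208..226 cols 232..264
[[176 188  94 107 107 112  56  27  27  83  64  70 143 134 129  91 100  90  86  81  81  69  76  78  75  79  78  76  80  72  55  67]
 [177 188  92 106 105 116  41  27  28 126 112 101 139 136 103  82  89  95  97  94  96  96  92  96  90  90  85  83  91  56  19  43]
 [178 185  90 102 108 117  38  34  29 100 108 101 137 135  92  87 102  99 100  95  99  98  97 100  99  96  94  96 100  31  14  24]
 [176 187  87 104 112 106  19  30  11  73  98  90 124 134  88  93  99  9
[... 4721 characters left out ...]
 103 100  98  94  93  92  93  92  90  92  89  88  86  91  87  82  77  77  84]
 [121 125 119 115 113 115 110 110 103 101  97  94  93  89  90  92  92  91  90  90  91  87  87  89  72  49  56  60]
 [125 121 116 115 114 109 111 109 102  98  98  97  97  94  93  90  94  92  89  90  87  87  89  87  68  51  53  56]
 [124 120 119 118 111 110 110 107 105 100  98  96  94  94  93  89  93  89  90  91  90  87  88  86  64  58  54  58]]
small T (589.0, 356.98, 137.28) (609.0, 357.22, 137.44)
large T (1135.0, 311.64, 139.03) (1159.0, 311.95, 139.17)
cup T (369.0, 311.92, 174.14) (368.0, 311.87, 174.17)
white T (404.0, 401.6, 145.65) (358.0, 402.58, 145.79)
cyl T (459.0, 224.19, 252.11) (459.0, 224.32, 252.06)
```

The depth line now meets the mouth (both at about col 239.7 in the top view). The sleeve holds the scanner, and the bottles and cup haven't moved. Handing in.

```bash
python3 -c "
from plant import robot
print(robot.close_job())"
```

```text
the job is handed in; nothing more can be done
None
```

The job is handed in at about 43 s. The label was read twice, the second time for over 1.5 s with the pose corrected. The scanner sits in the sleeve with the depth line within about 1 mm of the mouth, the scanner never touched the labelled bottle, and nothing else visibly moved. While going down for the head grip, the open fingers touched something on the counter, probably the cable, at about 37 N, and I backed off at once.

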